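Pin out the charging tray and load it with battery packs

ROBOT

A 6-joint arm with a two-finger parallel gripper is mounted at the origin on the work surface. World frame = base frame: x ahead of the robot, y to its left, z up, the work surface at z = 0. Lengths are in m, angles in rad, forces in N, time in s.
With the tool pointing down it reaches from about 0.325 to 0.85 m from the base axis. Payload 15.5 kg.
Tool frame: the origin (TCP) lies at the very end of the fingers, on their centre line; the grasp point (between the pads) lies 19 mm behind it; z points along the fingers, y is the line along which they close (so a half turn about z gives the same grasp; the last joint's range is limited). The gripper opens to 91 mm and grips with 3 to 60 N. Pads are 32 mm wide; open, the fingers measure 118 mm over their backs; the gripper's body (76 mm by 178 mm) begins 60 mm behind the grasp point.
Start: joints at [-1.427, 0.494, 1.345, -0, 1.302, -0.096], TCP at [0.148, -0.607, 0.214] pointing down, gripper open.
Joint ranges: [-2.91, 2.91], [-0.82, 2.16], [0.22, 2.67], [-1.22, 4.37], [0.12, 2.79], [-3.08, 3.08]. Speed limits (rad/s): [1.89, 1.89, 2.57, 3.01, 3.01, 3.01].

INTERFACE

Orientations are given as a rotation vector (axis times angle).
In Python, from bench import r gives the robot as it stands.
- The arm moves only by the shell command python3 -m crank 'ROWS'. ROWS is JSON, a list of rows, each a list of 3 entries, a list of its own where there are three numbers: the turn, a rotation vector about the tool's x, y, z in rad, then the shift along the tool's x, y, z in m, then the closure, from 0 (fully open) to 1 (shut). A call has 1 to 8 rows; each row is the pose to reach, as a shift and turn from the pose commanded when the call began, along the tool's axes at that moment; what a row does not reach only later rows make up. A row lasts 1/12 s, in which the tool goes at most 41.7 mm and 7.16 degrees, less where a joint would pass 70% of its speed; a pose out of reach is approached as far as the arm can. A call with a gripper value outside its range is refused whole. The fingers move at their own pace and stop on an object; the grip force is fixed at half the most. Time passes only in rows, so rows that repeat a pose let the fingers close. It gives the time, the measured TCP pose, the force, the opening and the grip force at its end, in the units of the state.
- r.get_obs(): the state, without advancing time (a new reading comes with each control period).
- r.read_camera(name): name is "scene" or "top" or "wrist"; returns a dict with "frame" (384x512x3 uint8, red, green, blue), "z_map" (384x512 float32, m along the optical axis (not along the pixel's ray), 0 where there is no reading), "mtx" (3x3 intrinsics, pixels), "origin" and "rotation" of the camera in the world; the wrist camera has in their place "hand_eye" (4x4, takes a point from camera to tool coordinates, whose origin is the TCP and whose axes are the flange's). Camera axes: x right, y down, z forward; pixel columns grow to the right and rows downward; lengths in m; the calibration is good to about 2 mm. A picture is of the moment at which its call begins: read the wrist's pose just before it.
- r.sign_off(): hands the job in; it is judged then, once.
The state is a dict: "time": time; "qpos": joint angles; "joint_velocities": joint speeds; "joint_efforts": joint torques, N m; "ee_pos": TCP position; "ee_rot": TCP orientation; "force": force on the tool from outside, world axes, zero at the start; "ft_torque": the same for the moment, N m; "grip_width": opening from 0.0 (shut) to 1.0 (fully open); "gripper_force": force on a finger pad.
Only numpy, scipy, OpenCV 4.12 (cv2) and the standard library are available. Lean on these libraries where they do the work, as an engineer would, in place of code of your own. Each camera call takes 0.05 s, during which the arm holds its last target. There are 200 camera calls.

TASK

Get the charging cabinet ready for the crane remotes' batteries: pull its tray all the way out to its stop, then lock it there by pushing one lock pin fully home, head up against the cheek, through the cheek and the tray lug on each side. Only when both pins are in, put every battery pack that lies on the bench into the tray, each lying flat on the tray floor the right way up (grip rib on top). Leave the other things on the bench where they are.

Things in the scene. Friction and masses are not known exactly. Their poses are not given: they have to be found in the camera images.
- cabinet: Grey fixed charging cabinet, 180 deep, 224 wide, 100 mm high. Origin on the bench under the middle of its roof's front edge; front faces own -x, +y is left seen from the robot. Two upright steel cheeks (12 mm thick, outer faces at y = +-112 mm, 88 mm high) run 100 mm forward of the roof, each with a 15 mm hole along y at x = -70 mm, 60 mm above the bench. Place and heading vary.
- tray (a joint): How far the tray is pulled out of the cabinet, m: 0 pushed right in, 0.14 at its stop; starts 12 to 45 mm ajar. It slides along the cabinet's -x with about 2.5 N of friction and stays where it is left. At the stop the holes of the tray's lugs line up with the holes of the cheeks.
- tray_handle (a point): Middle of the tray's handle: a round steel bar 11 mm thick and 90 mm long along the cabinet's y, 74 mm above the bench, its axis 35 mm in front of the tray's front panel (panel 12 mm thick, top 82 mm above the bench). Axes as the cabinet's.
- tray_floor (a point): Point on the tray's floor, 26 mm above the bench, in the middle of the part uncovered when the tray is out; axes as the cabinet's. Floor from x = -70 mm (inside of front panel) to +84 mm, 166 mm clear between the lugs, walls about 52 mm high. With the tray at its stop the roof begins at x = +70 mm. Pins that are home stand 13 mm into the tray at x = 0.
- cheek_left (a point): Centre of the mouth of the hole in the left (+y) cheek, on its outer face: 15 mm hole, level, 60 mm above the bench; the pin goes in here from outside, along the cabinet's y towards the middle. Axes as the cabinet's.
- lug_left (a point): Centre of the 15 mm hole in the tray's left (+y) lug (a steel plate 14 mm thick in the tray's side, 2 to 3 mm inside the cheek), on the lug's inner face; with the tray at its stop it lies on the axis of the cheek's hole, 29 mm further in than the cheek's outer mouth. Axes as the cabinet's.
- cheek_right (a point): Centre of the mouth of the hole in the right (-y) cheek, on its outer face: 15 mm hole, level, 60 mm above the bench; the pin goes in here from outside, along the cabinet's y towards the middle. Axes as the cabinet's.
- lug_right (a point): Centre of the 15 mm hole in the tray's right (-y) lug (a steel plate 14 mm thick in the tray's side, 2 to 3 mm inside the cheek), on the lug's inner face; with the tray at its stop it lies on the axis of the cheek's hole, 29 mm further in than the cheek's outer mouth. Axes as the cabinet's.
- pin_a: Loose steel lock pin (two alike, interchangeable), 60 g. Origin on the shank axis at the shoulder. Shank: +x, 12 mm diameter, 42 mm long, last 6 mm tapers to a 5.6 mm tip. Block head: x -24 to 0, y -7 to 7, z -6 to 22 mm; it cannot enter the hole. Starts flat on the bench, shank level, axis 6 mm up, beside the cabinet, tip roughly towards it. Once in and released it may turn about its axis.
- pin_b: Loose steel lock pin (two alike, interchangeable), 60 g. Origin on the shank axis at the shoulder. Shank: +x, 12 mm diameter, 42 mm long, last 6 mm tapers to a 5.6 mm tip. Block head: x -24 to 0, y -7 to 7, z -6 to 22 mm; it cannot enter the hole. Starts flat on the bench, shank level, axis 6 mm up, beside the cabinet, tip roughly towards it. Once in and released it may turn about its axis.
- pack0: Grey battery pack, 85 to 170 g, 56 mm long (x), 34 mm wide (y), 22 mm high, with a grip rib on top: 34 mm long (x), 12 mm wide (y), reaching from 22 to 39 mm above its underside. Three small brass contacts at one end. Origin at the centre of its underside, z up. Three to five packs are present, lying flat on the bench on either side of the cabinet's front.
- pack1: Grey battery pack, 85 to 170 g, 56 mm long (x), 34 mm wide (y), 22 mm high, with a grip rib on top: 34 mm long (x), 12 mm wide (y), reaching from 22 to 39 mm above its underside. Three small brass contacts at one end. Origin at the centre of its underside, z up. Three to five packs are present, lying flat on the bench on either side of the cabinet's front.
- pack2: Grey battery pack, 85 to 170 g, 56 mm long (x), 34 mm wide (y), 22 mm high, with a grip rib on top: 34 mm long (x), 12 mm wide (y), reaching from 22 to 39 mm above its underside. Three small brass contacts at one end. Origin at the centre of its underside, z up. Three to five packs are present, lying flat on the bench on either side of the cabinet's front.
- pack3: Grey battery pack, 85 to 170 g, 56 mm long (x), 34 mm wide (y), 22 mm high, with a grip rib on top: 34 mm long (x), 12 mm wide (y), reaching from 22 to 39 mm above its underside. Three small brass contacts at one end. Origin at the centre of its underside, z up. Three to five packs are present, lying flat on the bench on either side of the cabinet's front.
- pack4: Grey battery pack, 85 to 170 g, 56 mm long (x), 34 mm wide (y), 22 mm high, with a grip rib on top: 34 mm long (x), 12 mm wide (y), reaching from 22 to 39 mm above its underside. Three small brass contacts at one end. Origin at the centre of its underside, z up. Three to five packs are present, lying flat on the bench on either side of the cabinet's front.
- pack5: Grey battery pack, 85 to 170 g, 56 mm long (x), 34 mm wide (y), 22 mm high, with a grip rib on top: 34 mm long (x), 12 mm wide (y), reaching from 22 to 39 mm above its underside. Three small brass contacts at one end. Origin at the centre of its underside, z up. Three to five packs are present, lying flat on the bench on either side of the cabinet's front.
- spool: Bystander, loose, leave it alone: solder spool, 54 mm across, 38 mm high; origin at the centre of its underside.
- can: Bystander, loose, leave it alone: spray can, 58 mm across, 150 mm high; origin at the centre of its underside.
- meter: Bystander, loose, leave it alone: yellow multimeter, 150 x 76 mm, 40 mm high; origin at the centre of its underside.
- driver: Bystander, loose, leave it alone: screwdriver, 180 mm long, lying near the robot; origin at its middle.
- stopknob: Bystander, loose, leave it alone: red mushroom stop button on a black block, 36 mm square, 46 mm high; origin at the centre of its underside.
- screwtray: Bystander, loose, leave it alone: small open grey plastic screw tray, 90 x 70 mm, 25 mm high; origin at the centre of its underside.
- joystick: Bystander, loose, leave it alone: joystick unit on a 50 mm square plate, 66 mm high; origin at the centre of its underside.
Things that resemble listed ones, but are neither listed nor needed, are in the scene too. Leave any brown or turquoise look-alike of the pack5 alone.

How it is judged:
By the outcome, as a careful person would: the job done as asked, in the order asked, and still so for the second after the job is handed in, with the robot touching nothing.
Of pack0, pack1, pack2, pack3, pack4, pack5 only 3 to 5 are there at a start; the rules pass over those that are not, and their reading is None.
At some moment in a run one of pack0, pack1, pack2, pack3, pack4, pack5, pin_a, pin_b may be knocked a few centimetres aside while the robot is not near it.
Once in a run the grip may slacken for a moment while it holds something.
It also fails if it takes over 210 s, if anything falls off the work surface, if the arm or the gripper's body presses on something with over 40 N, if the wrist force passes 120 N, or if a joint passes its speed limit or range.

## Working session

There is one attempt and no reset: what is moved stays moved. The work goes in short steps, Python scripts to look and compute and a shell command to move; the robot and the scene stay as the last step left them, time stands still between calls to the robot, and variables do not carry over. Pictures are saved under pics/ and viewed, at most 14 in all, crops included, and the job is handed in when it is done.

```bash
ls; mkdir -p pics
python3 - <<'E'
from bench import r
import cv2,numpy as np
o=r.get_obs();print(o)
for n in("top","scene"):
    c=r.read_camera(n);np.savez(f'{n}0.npz',**c)
    cv2.imwrite(f'pics/{n}0.png',cv2.cvtColor(c['frame'],cv2.COLOR_RGB2BGR))
    print(n,c['mtx'],c['origin'],c['rotation'])
E
```

```text
pics
{'time': 0.0, 'qpos': array([-1.42649679e+00,  4.94155058e-01,  1.34615784e+00, -8.29540624e-09,
        1.30248763e+00, -9.55148771e-02]), 'joint_velocities': array([ 9.66541354e-05, -1.27971864e-04, -2.32824257e-03, -2.66683721e-03,
        5.64000118e-04,  1.62144766e-03]), 'joint_efforts': array([-1.03966534e-04, -8.78831649e+01, -3.81861413e+01,  7.07144011e-02,
        5.29092166e-02, -1.03248533e-04]), 'ee_pos': array([ 0.14838913, -0.60672698,  0.2133467 ]), 'ee_rot': array([-3.11783635e+00, -3.75653129e-01,  4.62704471e-05]), 'force': array([-0.13436245, -0.4895507 , -0.09397502]), 'ft_torque': array([-0.00516483,  0.00066671, -0.00873701]), 'gripper_force': 0.0, 'grip_width': 1.0021606135263634}
top [[388.34065578   0.         252.97526864]
 [  0.         388.34065578 182.85553769]
 [  0.           0.           1.        ]] [0.27935177 0.03574447 1.38742066] [-2.1152312   2.14062429 -0.21746674]
scene [[411.38293351   0.         262.93942863]
 [  0.         411.38293351 197.30022886]
 [  0.           0.           1.        ]] [ 1.19646459 -0.51369863  0.93385625] [-2.17792127 -0.99809304  0.44180253]
```

Run:
```python
import cv2
a=cv2.imread('pics/top0.png');cv2.imwrite('pics/top0b.png',cv2.resize(a,(800,600),interpolation=cv2.INTER_CUBIC))
```

```text
(no output)
```

View pics/top0b.png

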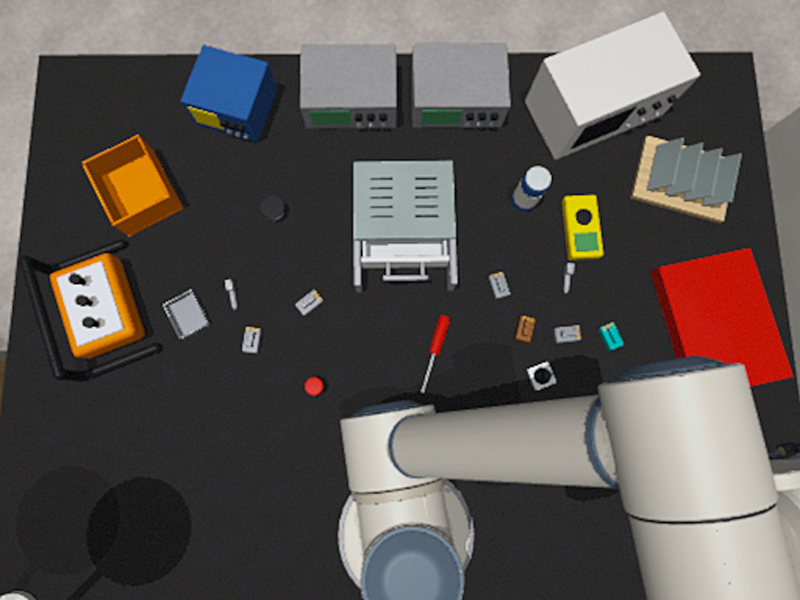

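View pics/scene0.png

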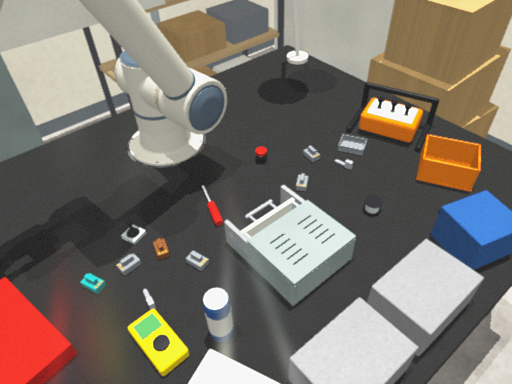

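Top view (800x600 scale): grey packs at (308,301), (252,340), (500,285), (568,334). Pins are at (232,293) and (569,277), with the cabinet roof at (404,200) and its handle at (405,272). The brown (525,329) and turquoise (611,336) packs are decoys. The scene view confirms this.

```bash
cat > h.py <<'E'
from bench import r
import cv2,numpy as np
from scipy.spatial.transform import Rotation as R
def cam(n):
    """picture, camera->world 4x4, world point per pixel"""
    o=r.get_obs(); c=r.read_camera(n); T=np.eye(4)
    if n=='wrist':
        E=np.eye(4);E[:3,:3]=R.from_rotvec(o['ee_rot']).as_matrix();E[:3,3]=o['ee_pos'];T=E@c['hand_eye']
    else:
        rot=np.array(c['rotation']);T[:3,:3]=R.from_rotvec(rot).as_matrix() if rot.size==3 else rot;T[:3,3]=c['origin']
    z=c['z_map'];v,u=np.mgrid[:z.shape[0],:z.shape[1]];K=c['mtx']
    P=np.dstack([(u-K[0,2])/K[0,0]*z,(v-K[1,2])/K[1,1]*z,z])@T[:3,:3].T+T[:3,3]
    P[z==0]=np.nan
    return c['frame'],T,K,P
def ray(T,K,uv,z):
    """pixels onto the plane at height z"""
    uv=np.atleast_2d(uv).astype(float);d=np.c_[(uv-[K[0,2],K[1,2]])/[K[0,0],K[1,1]],np.ones(len(uv))]@T[:3,:3].T
    return (T[:3,3]+d*((z-T[2,3])/d[:,2])[:,None])[:,:2]
def save(n,f,s=1,box=None):
    if box: f=f[box[1]:box[3],box[0]:box[2]]
    cv2.imwrite(f'pics/{n}.png',cv2.resize(cv2.cvtColor(f,cv2.COLOR_RGB2BGR),None,fx=s,fy=s,interpolation=cv2.INTER_CUBIC))
def blobs(f,T,K,P,z,amin=30,zlo=.004,zhi=.3):
    """things above the bench: centre,rect on plane z, angle of long side (deg), sizes, colour"""
    m=((P[...,2]>zlo)&(P[...,2]<zhi)).astype('uint8');n,L,S,C=cv2.connectedComponentsWithStats(m)
    for i in range(1,n):
        if S[i,4]<amin: continue
        v,u=np.where(L==i);w=ray(T,K,np.c_[u,v],z).astype('float32')
        (cx,cy),(a,b),_=cv2.minAreaRect(w*1000);bx=cv2.boxPoints(cv2.minAreaRect(w*1000))
        e=max([bx[1]-bx[0],bx[2]-bx[1]],key=np.linalg.norm);an=np.degrees(np.arctan2(e[1],e[0]))%180
        print(f'px {C[i].round()} n{S[i,4]} c({cx:.0f},{cy:.0f}) size {max(a,b):.0f}x{min(a,b):.0f} ang {an:.0f} zmax {np.nanpercentile(P[L==i][:,2],95):.3f} rgb',f[L==i].mean(0).round())
E
python3 - <<'E'
from h import *
d=cam('top');f,T,K,P=d
print(P[200,100],P[300,20]);blobs(*d,.02)
blobs(*d,.1,zlo=.094,zhi=.106,amin=500)
# cheeks, handle
y,x=np.where((abs(P[...,2]-.088)<.005)&(P[...,0]>.3));print(len(x))
w=P[y,x];k=(abs(w[:,1])<.2)&(w[:,0]<.6);w=w[k];print(w[:,:2].min(0),w[:,:2].max(0));
for s in (w[w[:,1]>w[:,1].mean()],w[w[:,1]<w[:,1].mean()]): print(s.mean(0),s.min(0),s.max(0),np.polyfit(s[:,0],s[:,1],1))
E
```

```text
[ 0.4899705   0.56675263 -0.00556315] [0.1475917  0.81315419 0.00399559]
px [389.  53.] n6140 c(1050,-521) size 443x256 ang 114 zmax 0.193 rgb [175. 173. 170.]
px [146.  59.] n2650 c(1028,418) size 226x219 ang 76 zmax 0.123 rgb [ 43.  80. 124.]
px [222.  54.] n3246 c(1041,130) size 244x229 ang 89 zmax 0.114 rgb [128. 130. 131.]
px [293.  54.] n3266 c(1043,-147) size 250x221 ang 90 zmax 0.114 rgb [127. 129. 129.]
px [ 83. 118.] n2160 c(797,635) size 233x168 ang 30 zmax 0.090 rgb [156.  85.   2.]
px [438. 113.] n2699 c(803,-680) size 256x190 ang 73 zmax 0.085 rgb [134. 133. 119.]
px [258. 139.] n4657 c(692,-5) size 331x245 ang 179 zmax 0.104 rgb [155. 165. 164.]
px [339. 120.] n471 c(777,-306) size 130x68 ang 143 zmax 0.153 rgb [124. 131. 139.]
px [372. 145.] n920 c(682,-423) size 158x92 ang 3 zmax 0.040 rgb [161. 163.  23.]
px [174. 132.] n205 c(734,300) size 65x62 ang 47 zmax 0.042 rgb [51. 51. 53.]
px [ 56. 197.] n4179 c(504,713) size 335x249 ang 21 zmax 0.121 rgb [133. 110.  83.]
px [462. 200.] n4897 c(455,-724) size 316x257 ang 11 zmax 0.054 rgb [188.  21.   8.]
px [363. 176.] n81
[... 997 characters left out ...]
ize 85x18 ang 75 zmax 0.299 rgb [62. 66. 69.]
px [226. 327.] n784 c(101,114) size 367x89 ang 174 zmax 0.298 rgb [177. 175. 168.]
px [290. 331.] n600 c(32,-102) size 178x55 ang 10 zmax 0.297 rgb [141. 138. 131.]
px [ 10. 381.] n92 c(-102,811) size 64x15 ang 89 zmax 0.023 rgb [157. 157. 154.]
px [258. 127.] n3106 c(723,-3) size 223x178 ang 90 zmax 0.104 rgb [152. 164. 163.]
1877
[ 0.53381147 -0.11537894] [0.59996533 0.1081021 ]
[0.57364594 0.08778313 0.08691915] [0.53381147 0.00471153 0.08307807] [0.59996533 0.1081021  0.09269627] [-0.64075392  0.45534901]
[ 0.57488747 -0.08895556  0.08671535] [ 0.53705704 -0.11537894  0.08300029] [ 0.59863209 -0.00219148  0.09176529] [ 0.72638384 -0.50654453]
```

```bash
cat >> h.py <<'E'
def down(yaw):
    return R.from_matrix(np.array([[np.cos(yaw),np.sin(yaw),0],[np.sin(yaw),-np.cos(yaw),0],[0,0,-1.]]))
def plan(*via):
    """via (x,y,z,yawdeg) -> suggested turn/shift in tool axes, call by call"""
    o=r.get_obs();p=o['ee_pos'];q=R.from_rotvec(o['ee_rot'])
    for x,y,z,yw in via:
        t=np.array([x,y,z]);Q=down(np.radians(yw));n=None
        while True:
            dp=q.inv().apply(t-p);rv=(q.inv()*Q).as_rotvec()
            n=n or max(1,int(np.ceil(max(np.linalg.norm(dp)/.30,np.linalg.norm(rv)/.85))))
            dp=(dp/n).round(4);rv=(rv/n).round(3)
            rows=int(np.ceil(max(np.linalg.norm(dp)/.0417,np.linalg.norm(rv)/.1249)))
            print('turn',rv.tolist(),'shift',dp.tolist(),'rows>=',rows)
            p=p+q.apply(dp);q=q*R.from_rotvec(rv);n-=1
            if n==0:break
def st():
    o=r.get_obs();m=R.from_rotvec(o['ee_rot']).as_matrix()
    print('t%.1f'%o['time'],'p',o['ee_pos'].round(4),'yaw %.1f'%np.degrees(np.arctan2(m[1,0],m[0,0])),'F',o['force'].round(1),'w %.3f'%o['grip_width'],'gf %.1f'%o['gripper_force'])
E
python3 - <<'E'
from h import *
plan((.42,0,.40,90))
f,T,K,P=cam('wrist');print(T)
print(r.read_camera('wrist')['hand_eye'].round(3),K)
E
```

```text
turn [-0.0, -0.0, -0.444] shift [0.136, -0.175, -0.062] rows>= 6
turn [-0.0, -0.0, -0.443] shift [0.198, -0.0997, -0.062] rows>= 6
turn [-0.0, -0.001, -0.444] shift [0.2216, -0.0052, -0.062] rows>= 6
[[ 2.37874045e-01 -9.39834698e-01 -2.45207420e-01  2.16792404e-01]
 [-9.71295857e-01 -2.30310484e-01 -5.95099865e-02 -5.89963653e-01]
 [-5.44289155e-04  2.52324832e-01 -9.67642435e-01  3.84368665e-01]
 [ 0.00000000e+00  0.00000000e+00  0.00000000e+00  1.00000000e+00]]
[[ 0.    -0.968 -0.252  0.07 ]
 [ 1.     0.     0.001 -0.   ]
 [-0.    -0.252  0.968 -0.171]
 [ 0.     0.     0.     1.   ]] [[267.18205711   0.         255.02509259]
 [  0.         267.18205711 186.64677473]
 [  0.           0.           1.        ]]
```

```bash
python3 -m crank '[[[0,0,-0.444],[0.136,-0.175,-0.062],0.6],[[0,0,-0.444],[0.136,-0.175,-0.062],0.6],[[0,0,-0.444],[0.136,-0.175,-0.062],0.6],[[0,0,-0.444],[0.136,-0.175,-0.062],0.6],[[0,0,-0.444],[0.136,-0.175,-0.062],0.6],[[0,0,-0.444],[0.136,-0.175,-0.062],0.6],[[0,0,-0.444],[0.136,-0.175,-0.062],0.6]]'
python3 -m crank '[[[0,0,-0.443],[0.198,-0.1,-0.062],0.6],[[0,0,-0.443],[0.198,-0.1,-0.062],0.6],[[0,0,-0.443],[0.198,-0.1,-0.062],0.6],[[0,0,-0.443],[0.198,-0.1,-0.062],0.6],[[0,0,-0.443],[0.198,-0.1,-0.062],0.6],[[0,0,-0.443],[0.198,-0.1,-0.062],0.6],[[0,0,-0.443],[0.198,-0.1,-0.062],0.6]]'
python3 -m crank '[[[0,0,-0.444],[0.222,-0.005,-0.062],0.6],[[0,0,-0.444],[0.222,-0.005,-0.062],0.6],[[0,0,-0.444],[0.222,-0.005,-0.062],0.6],[[0,0,-0.444],[0.222,-0.005,-0.062],0.6],[[0,0,-0.444],[0.222,-0.005,-0.062],0.6],[[0,0,-0.444],[0.222,-0.005,-0.062],0.6],[[0,0,-0.444],[0.222,-0.005,-0.062],0.6],[[0,0,-0.444],[0.222,-0.005,-0.062],0.6]]'
python3 - <<'E'
from h import *
st()
d=cam('wrist');f,T,K,P=d;save('w1',f,1.5);np.savez('w1.npz',T=T,K=K,P=P,f=f)
E
```

```text
time: 0.83
ee_pos: [0.2404, -0.4015, 0.2774]
ee_rot: [2.957, 1.057, 0.001]
force: [0.4, -1.3, 0.2]
grip_width: 0.52
gripper_force: 0.0
time: 1.42
ee_pos: [0.3307, -0.1997, 0.3392]
ee_rot: [2.652, 1.681, 0.002]
force: [0.5, -1.4, 0.2]
grip_width: 0.398
gripper_force: 0.0
time: 2.08
ee_pos: [0.4207, 0.0005, 0.3996]
ee_rot: [2.219, 2.224, -0.001]
force: [0.2, -0.2, -0.4]
grip_width: 0.4
gripper_force: 0.0
t2.1 p [0.4207 0.0005 0.3996] yaw 90.1 F [ 0.2 -0.2 -0.4] w 0.400 gf 0.0
```

View pics/w1.png

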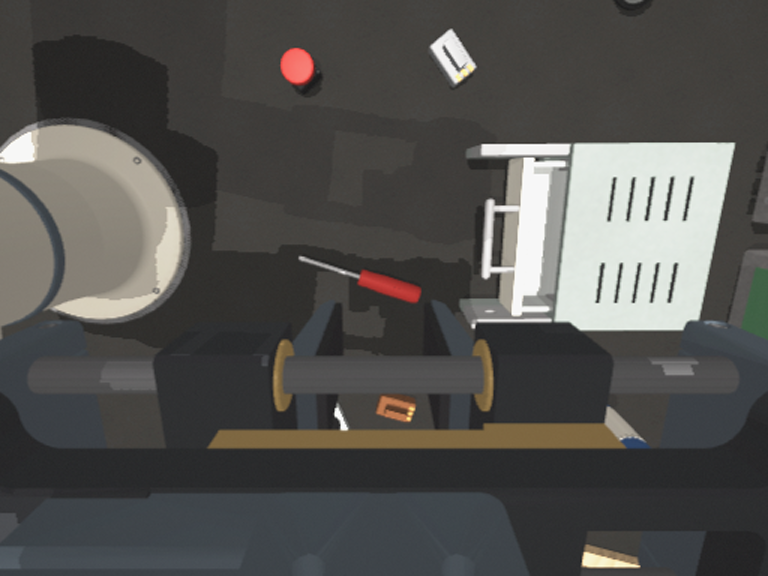

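The wrist view shows the roof with its front edge from (572,143) to (555,328), the handle bar from (488,200) to (486,278), and the cheek tips at (470,150) and (462,310).

```bash
cat >> h.py <<'E'
def roof(d):
    """roof rectangle at z=.1: corners, front-edge middle, heading of cabinet x (deg)"""
    f,T,K,P=d;hsv=cv2.cvtColor(f,cv2.COLOR_RGB2HSV)
    m=((abs(P[...,2]-.1)<.008)&(P[...,0]>.5)&(P[...,0]<.9)&(abs(P[...,1])<.2)).astype('uint8')
    m=cv2.morphologyEx(m,cv2.MORPH_OPEN,np.ones((5,5)));n,L,S,C=cv2.connectedComponentsWithStats(m);i=1+S[1:,4].argmax()
    v,u=np.where(L==i);w=ray(T,K,np.c_[u,v],.1).astype('float32')*1000
    rc=cv2.minAreaRect(w);b=cv2.boxPoints(rc);b=b[b[:,0].argsort()]
    e=b[:2][b[:2,1].argsort()];h=np.degrees(np.arctan2(-(e[1,0]-e[0,0]),e[1,1]-e[0,1]))
    print('roof size',np.round(rc[1],1),'corners',b.round(1).tolist(),'front mid',b[:2].mean(0),'heading %.2f'%h,'zmed',np.median(P[L==i][:,2]))
E
python3 - <<'E'
from h import *
d=np.load('w1.npz');d=(d['f'],d['T'],d['K'],d['P']);f,T,K,P=d
roof(d);roof(cam('top'))
# bar ends and cheek tips picked in the picture
px=np.array([[488,200],[486,278]])/1.5;print('bar',ray(T,K,px,.0795))
px=np.array([[470,148],[463,304],[572,143],[555,328]])/1.5;print('cheek tips',ray(T,K,px[:2],.088),'roof',ray(T,K,px[2:],.1))
m=(abs(P[...,0]-.55)<.05)&(abs(P[...,1])<.06)&(P[...,2]>.06)&(P[...,2]<.1);q=P[m]
for a in np.arange(.51,.6,.005):
    s=q[abs(q[:,0]-a)<.0025]; print(round(a,3),len(s),s[:,2].max().round(3) if len(s) else '',end='; ')
E
```

```text
roof size [182.6 221.9] corners [[629.7000122070312, 107.30000305175781], [631.5, -114.69999694824219], [812.4000244140625, 108.69999694824219], [814.0999755859375, -113.19999694824219]] front mid [630.6106     -3.6837692] heading 0.45 zmed 0.10009553727595102
roof size [222.4 142.7] corners [[668.9000244140625, -114.19999694824219], [670.5999755859375, 108.19999694824219], [811.5, -115.30000305175781], [813.2999877929688, 107.0999984741211]] front mid [669.7399     -2.9916382] heading -0.45 zmed 0.09972295660215813
bar [[ 0.54691518  0.04299892]
 [ 0.55107315 -0.05389765]]
cheek tips [[ 0.52005938  0.10196228]
 [ 0.52202911 -0.08572403]] roof [[ 0.63086751  0.10677988]
 [ 0.63640878 -0.11308604]]
0.51 0 ; 0.515 0 ; 0.52 0 ; 0.525 0 ; 0.53 0 ; 0.535 0 ; 0.54 0 ; 0.545 73 0.08; 0.55 160 0.082; 0.555 90 0.081; 0.56 22 0.081; 0.565 20 0.079; 0.57 22 0.08; 0.575 22 0.079; 0.58 25 0.079; 0.585 281 0.084; 0.59 179 0.084; 0.595 164 0.084;
```

Run:
```python
from h import *
plan((.55,-.004,.18,91),(.55,-.004,.056,91))
```

```text
turn [-0.001, 0.0, -0.018] shift [-0.0033, 0.1303, 0.2192] rows>= 7
turn [0.0, 0.0, -0.0] shift [0.0, -0.0, 0.124] rows>= 3
```

```bash
python3 -m crank '[[[0,0,-0.018],[-0.003,0.13,0.219],0.76],[[0,0,-0.018],[-0.003,0.13,0.219],0.76],[[0,0,-0.018],[-0.003,0.13,0.219],0.76],[[0,0,-0.018],[-0.003,0.13,0.219],0.76],[[0,0,-0.018],[-0.003,0.13,0.219],0.76],[[0,0,-0.018],[-0.003,0.13,0.219],0.76],[[0,0,-0.018],[-0.003,0.13,0.219],0.76],[[0,0,-0.018],[-0.003,0.13,0.219],0.76]]'
python3 -m crank '[[[0,0,0],[0,0,0.04],0.76],[[0,0,0],[0,0,0.07],0.76],[[0,0,0],[0,0,0.09],0.76],[[0,0,0],[0,0,0.1],0.76],[[0,0,0],[0,0,0.11],0.76],[[0,0,0],[0,0,0.124],0.76],[[0,0,0],[0,0,0.124],0.76]]'
python3 -m crank '[[[0,0,0],[0,0,0],1],[[0,0,0],[0,0,0],1],[[0,0,0],[0,0,0],1],[[0,0,0],[0,0,0],1],[[0,0,0],[0,0,0],1]]'
```

```text
time: 2.85
ee_pos: [0.5492, -0.0041, 0.1783]
ee_rot: [-2.201, -2.237, 0.005]
force: [-1.0, 0.3, 0.8]
grip_width: 0.236
gripper_force: 0.0
time: 3.43
ee_pos: [0.5498, -0.003, 0.0566]
ee_rot: [-2.202, -2.241, 0.0]
force: [-1.5, 1.0, -0.3]
grip_width: 0.239
gripper_force: 0.0
time: 3.85
ee_pos: [0.5509, -0.0028, 0.0583]
ee_rot: [2.2, 2.24, 0.002]
force: [-1.7, -1.8, 9.5]
grip_width: 0.109
gripper_force: 30.0
```

```bash
python3 -m crank '[[[0,0,0],[0,-0.015,0],1],[[0,0,0],[0,-0.03,0],1],[[0,0,0],[0,-0.045,0],1],[[0,0,0],[0,-0.06,0],1],[[0,0,0],[0,-0.075,0],1],[[0,0,0],[0,-0.09,0],1],[[0,0,0],[0,-0.095,0],1],[[0,0,0],[0,-0.095,0],1]]'
python3 -m crank '[[[0,0,0],[0,-0.004,0],1],[[0,0,0],[0,-0.007,0],1],[[0,0,0],[0,-0.01,0],1],[[0,0,0],[0,-0.012,0],1],[[0,0,0],[0,-0.012,0],1],[[0,0,0],[0,-0.012,0],1]]'
```

```text
time: 4.52
ee_pos: [0.4545, -0.0037, 0.0582]
ee_rot: [2.202, 2.241, 0.002]
force: [-3.4, 10.6, 15.9]
grip_width: 0.112
gripper_force: 30.0
time: 5.02
ee_pos: [0.447, -0.0038, 0.0583]
ee_rot: [2.199, 2.237, 0.009]
force: [14.1, 18.6, 0.4]
grip_width: 0.116
gripper_force: 30.0
```

```bash
python3 -m crank '[[[0,0,0],[0,-0.004,0],1],[[0,0,0],[0,-0.006,0],1],[[0,0,0],[0,-0.006,0],1],[[0,0,0],[0,-0.006,0],1]]'
python3 -m crank '[[[0,0,0],[0,0.006,0],1],[[0,0,0],[0,0.006,0],0.76],[[0,0,0],[0,0.006,0],0.76],[[0,0,0],[0,0.006,0],0.76],[[0,0,0],[0,0.006,0],0.76],[[0,0,0],[0,0.006,0],0.76]]'
python3 -m crank '[[[0,0,0],[0,0,-0.04],0.76],[[0,0,0],[0,0,-0.08],0.76],[[0,0,0],[0,0,-0.12],0.76],[[0,0,0],[0,0,-0.16],0.76],[[0,0,0],[0,0,-0.20],0.5],[[0,0,0],[0,0,-0.24],0.5],[[0,0,0],[0,0,-0.28],0.5],[[0,0,0],[0,0,-0.28],0.5]]'
python3 - <<'E'
from h import *
st()
d=cam('wrist');f,T,K,P=d;save('w2',f,1.5);np.savez('w2.npz',T=T,K=K,P=P,f=f);roof(d)
d=cam('top');blobs(*d,.02)
plan((.5,.2,.36,90),(.5,.38,.30,90))
E
```

```text
time: 5.35
ee_pos: [0.447, -0.0044, 0.0587]
ee_rot: [2.194, 2.231, 0.02]
force: [41.7, 23.0, -27.6]
grip_width: 0.114
gripper_force: 29.9
time: 5.85
ee_pos: [0.4429, -0.0046, 0.057]
ee_rot: [-2.201, -2.241, 0.0]
force: [-0.3, -0.1, 0.2]
grip_width: 0.244
gripper_force: 0.0
time: 6.52
ee_pos: [0.4454, -0.0049, 0.3439]
ee_rot: [2.196, 2.235, 0.009]
force: [-0.5, 0.0, 0.2]
grip_width: 0.484
gripper_force: 0.0
t6.5 p [ 0.4454 -0.0049  0.3439] yaw 91.0 F [-0.5  0.   0.2] w 0.484 gf 0.0
roof size [183.1 222.1] corners [[629.2000122070312, 107.4000015258789], [631.0999755859375, -114.69999694824219], [812.2000122070312, 109.0], [814.0999755859375, -113.0999984741211]] front mid [630.12195    -3.6598969] heading 0.49 zmed 0.10015335270933984
px [389.  53.] n6130 c(1050,-523) size 448x258 ang 112 zmax 0.193 rgb [186. 184. 180.]
px [146.  59.] n2631 c(1029,417) size 220x215 ang 75 zmax 0.124 rgb [ 48.  88. 134.]
px [222.  54.] n3246 c(1041,126) size 237x229 ang 90 zmax 0.114 rgb [138. 141. 141.]
px [293.  54.] n3275 c(1039,-149) size 252x229 ang 90 zmax 0.114 rgb [136. 138. 139.]
px [ 84. 118.
[... 1546 characters left out ...]
148.]
px [274. 236.] n66 c(350,-50) size 95x26 ang 159 zmax 0.023 rgb [111. 101. 104.]
px [346. 240.] n223 c(335,-308) size 56x54 ang 107 zmax 0.067 rgb [135. 138. 140.]
px [201. 246.] n130 c(319,200) size 45x41 ang 34 zmax 0.050 rgb [196.  55.  48.]
px [189. 321.] n318 c(71,239) size 137x28 ang 82 zmax 0.299 rgb [111. 109. 103.]
px [297. 337.] n250 c(5,-124) size 153x46 ang 20 zmax 0.298 rgb [119. 117. 113.]
px [ 10. 381.] n90 c(-102,809) size 69x15 ang 89 zmax 0.025 rgb [171. 170. 168.]
px [485. 382.] n74 c(-128,-740) size 76x15 ang 89 zmax 0.023 rgb [109. 106. 104.]
turn [0.003, 0.0, 0.018] shift [0.2036, 0.0602, -0.0218] rows>= 6
turn [-0.0, 0.0, -0.0] shift [0.18, -0.0, 0.0599] rows>= 5
```

View pics/w2.png

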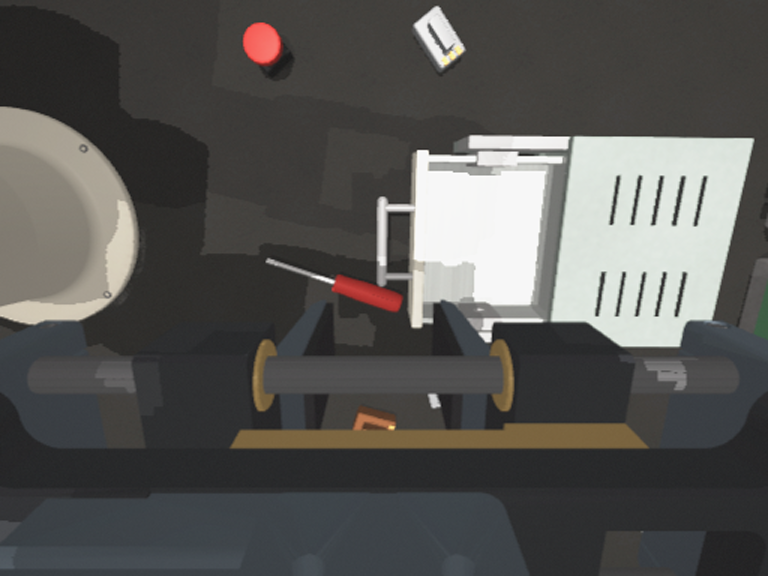

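The wrist view shows the tray fully out: bar at (382,240), panel at (418,240), and the left lug gap at (497,158) next to the cheek at (520,142). Next is the left pin.

```bash
python3 -m crank '[[[0,0,0.018],[0.204,0.06,-0.022],0.4],[[0,0,0.018],[0.204,0.06,-0.022],0.4],[[0,0,0.018],[0.204,0.06,-0.022],0.4],[[0,0,0.018],[0.204,0.06,-0.022],0.4],[[0,0,0.018],[0.204,0.06,-0.022],0.4],[[0,0,0.018],[0.204,0.06,-0.022],0.4],[[0,0,0.018],[0.204,0.06,-0.022],0.4]]'
python3 -m crank '[[[0,0,0],[0.16,0,0.09],0.4],[[0,0,0],[0.16,0,0.09],0.4],[[0,0,0],[0.16,0,0.09],0.4],[[0,0,0],[0.16,0,0.09],0.4],[[0,0,0],[0.16,0,0.09],0.4],[[0,0,0],[0.16,0,0.09],0.4]]'
python3 - <<'E'
from h import *
st()
d=cam('wrist');f,T,K,P=d;save('w3',f,1.5);np.savez('w3.npz',T=T,K=K,P=P,f=f);blobs(*d,.02,zhi=.06)
E
```

```text
time: 7.2
ee_pos: [0.4991, 0.2026, 0.357]
ee_rot: [-2.217, -2.224, 0.004]
force: [0.2, -0.7, -0.2]
grip_width: 0.597
gripper_force: 0.0
time: 7.7
ee_pos: [0.4978, 0.3614, 0.2651]
ee_rot: [-2.218, -2.222, 0.009]
force: [-0.7, -0.1, 0.4]
grip_width: 0.599
gripper_force: 0.0
t7.7 p [0.4978 0.3614 0.2651] yaw 90.1 F [-0.7 -0.1  0.4] w 0.599 gf 0.0
px [189.  15.] n525 c(405,568) size 47x22 ang 112 zmax 0.024 rgb [93. 92. 91.]
px [423.  26.] n1565 c(728,557) size 86x38 ang 118 zmax 0.057 rgb [230. 136.  77.]
px [480.  11.] n1056 c(806,582) size 66x44 ang 29 zmax 0.046 rgb [246. 231. 150.]
px [246.  69.] n898 c(482,492) size 91x72 ang 29 zmax 0.026 rgb [212. 212. 212.]
px [278. 142.] n366 c(528,393) size 66x16 ang 11 zmax 0.029 rgb [241. 240. 240.]
px [210. 173.] n793 c(424,344) size 57x37 ang 172 zmax 0.040 rgb [225. 223. 220.]
px [509. 168.] n47 c(894,356) size 21x8 ang 104 zmax 0.013 rgb [ 68.  96. 140.]
px [400. 201.] n1079 c(733,299) size 74x53 ang 158 zmax 0.039 rgb [109. 108. 107.]
px [257. 233.] n109 c(500,244) size 34x15 ang 0 zmax 0.023 rgb [172. 172. 172.]
```

View pics/w3.png

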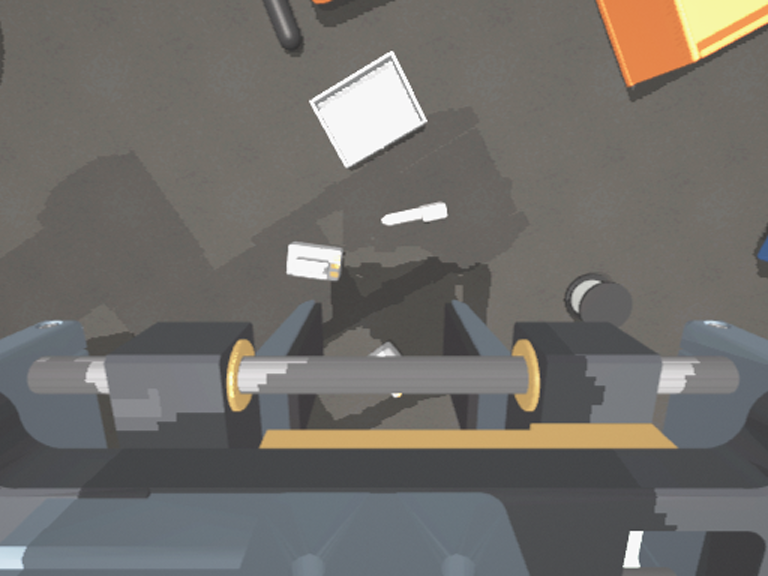

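The wrist view shows the left pin with its head at (432,211) and tip at (385,220), so the shank points about -x. The pack is at (314,261) and the screw tray at (367,110).

```bash
cat >> h.py <<'E'
def pin(d,near,rad=.06):
    """head centre, shank angle (deg), grip point 19 mm behind the shoulder"""
    f,T,K,P=d;m=(np.hypot(P[...,0]-near[0],P[...,1]-near[1])<rad)
    a=m&(P[...,2]>.021)&(P[...,2]<.036);b=m&(P[...,2]>.005)&(P[...,2]<.016)
    q=lambda k,z:ray(T,K,np.argwhere(k)[:,::-1],z)
    H=np.median(q(a,.028),0);S=q(b,.01);S=S[np.hypot(*(S-H).T)>.018];s=np.median(S,0)
    d=s-H;d/=np.linalg.norm(d);e=(S-H)@d
    print('head',H.round(4),'shank ang %.1f'%np.degrees(np.arctan2(d[1],d[0])),'tip from head centre %.3f (54)'%e.max(),'n',a.sum(),b.sum(),'grip at',(H-.007*d).round(4))
E
python3 - <<'E'
from h import *
d=np.load('w3.npz');d=(d['f'],d['T'],d['K'],d['P'])
pin(d,(.528,.392))
E
```

```text
head [0.5486 0.3967] shank ang -169.2 tip from head centre 0.054 (54) n 154 203 grip at [0.5554 0.3981]
```

Run:
```python
from h import *
plan((.555,.398,.12,10.8),(.555,.398,.006,10.8))
```

```text
turn [-0.001, 0.002, 0.692] shift [0.0191, 0.0285, 0.0732] rows>= 6
turn [-0.0, 0.002, 0.691] shift [0.0328, 0.0098, 0.0732] rows>= 6
turn [-0.0, 0.0, 0.0] shift [0.0, 0.0, 0.114] rows>= 3
```

```bash
python3 -m crank '[[[0,0,0.692],[0.019,0.0285,0.073],0.5],[[0,0,0.692],[0.019,0.0285,0.073],0.5],[[0,0,0.692],[0.019,0.0285,0.073],0.5],[[0,0,0.692],[0.019,0.0285,0.073],0.5],[[0,0,0.692],[0.019,0.0285,0.073],0.5],[[0,0,0.692],[0.019,0.0285,0.073],0.5],[[0,0,0.692],[0.019,0.0285,0.073],0.5]]'
python3 -m crank '[[[0,0.003,0.691],[0.033,0.01,0.073],0.5],[[0,0.003,0.691],[0.033,0.01,0.073],0.5],[[0,0.003,0.691],[0.033,0.01,0.073],0.5],[[0,0.003,0.691],[0.033,0.01,0.073],0.5],[[0,0.003,0.691],[0.033,0.01,0.073],0.5],[[0,0.003,0.691],[0.033,0.01,0.073],0.5],[[0,0.003,0.691],[0.033,0.01,0.073],0.5],[[0,0.003,0.691],[0.033,0.01,0.073],0.5]]'
python3 - <<'E'
from h import *
st();plan((.555,.398,.006,10.8))
d=cam('wrist');np.savez('w4.npz',f=d[0],T=d[1],K=d[2],P=d[3]);pin(d,(.528,.392))
E
```

```text
time: 8.33
ee_pos: [0.5285, 0.3775, 0.1964]
ee_rot: [2.846, 1.329, -0.0]
force: [-0.6, -0.6, 0.9]
grip_width: 0.498
gripper_force: 0.0
time: 9.0
ee_pos: [0.5571, 0.3975, 0.1233]
ee_rot: [-3.126, -0.3, -0.004]
force: [-0.5, -0.1, -1.1]
grip_width: 0.5
gripper_force: 0.0
t9.0 p [0.5571 0.3975 0.1233] yaw 11.0 F [-0.5 -0.1 -1.1] w 0.500 gf 0.0
turn [-0.001, -0.003, 0.003] shift [-0.0023, -0.0008, 0.1173] rows>= 3
head [0.5492 0.3963] shank ang -167.7 tip from head centre 0.054 (54) n 303 299 grip at [0.556  0.3977]
```

```bash
python3 -m crank '[[[0,-0.003,-0.01],[-0.0015,0,0.04],0.5],[[0,-0.003,-0.01],[-0.0015,0,0.08],0.5],[[0,-0.003,-0.01],[-0.0015,0,0.1],0.5],[[0,-0.003,-0.01],[-0.0015,0,0.11],0.5],[[0,-0.003,-0.01],[-0.0015,0,0.117],0.5],[[0,-0.003,-0.01],[-0.0015,0,0.117],0.5]]'
python3 -m crank '[[[0,0,0],[0,0,0],1],[[0,0,0],[0,0,0],1],[[0,0,0],[0,0,0],1],[[0,0,0],[0,0,0],1],[[0,0,0],[0,0,0],1],[[0,0,0],[0,0,0],1],[[0,0,0],[0,0,0],1]]'
python3 -m crank '[[[0,0,0],[0,0,-0.04],1],[[0,0,0],[0,0,-0.08],1],[[0,0,0],[0,0,-0.12],1],[[0,0,0],[0,0,-0.14],1],[[0,0,0],[0,0,-0.14],1],[[0,0,0],[0,0,-0.14],1]]'
python3 - <<'E'
from h import *
st()
d=cam('wrist');f,T,K,P=d;save('w5',f,1.5);np.savez('w5.npz',f=d[0],T=d[1],K=d[2],P=d[3])
plan((.562,.22,.13,90.6))
E
```

```text
time: 9.55
ee_pos: [0.5556, 0.3983, 0.0055]
ee_rot: [-3.125, -0.312, 0.001]
force: [0.1, 0.9, -0.2]
grip_width: 0.498
gripper_force: 0.0
time: 10.13
ee_pos: [0.5559, 0.3986, 0.0066]
ee_rot: [-3.125, -0.31, -0.001]
force: [-0.9, -0.5, 6.5]
grip_width: 0.152
gripper_force: 30.0
time: 10.63
ee_pos: [0.5561, 0.3987, 0.1472]
ee_rot: [-3.124, -0.31, -0.003]
force: [-0.3, -0.8, -1.9]
grip_width: 0.153
gripper_force: 30.0
t10.6 p [0.5561 0.3987 0.1472] yaw 11.3 F [-0.3 -0.8 -1.9] w 0.153 gf 30.0
turn [-0.001, -0.0, -0.692] shift [-0.0143, 0.088, 0.0078] rows>= 6
turn [-0.0, -0.0, -0.691] shift [-0.0671, 0.0587, 0.0078] rows>= 6
```

View pics/w5.png

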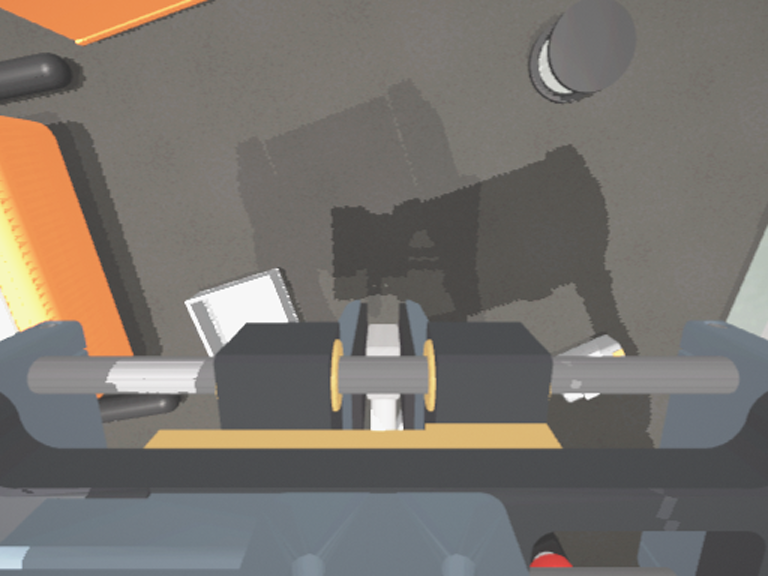

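Pin is held, with the head back at (383,340) and the shank running down from (384,412), square to the fingers. Now I'll pin down the hole x from the cheek tips and lugs in the earlier views.

Run:
```python
from h import *
for n in('w1','w2'):
    d=np.load(n+'.npz');f,T,K,P=d['f'],d['T'],d['K'],d['P']
    for lo,hi in((.085,.12),(-.125,-.095)):
        m=(P[...,2]>.08)&(P[...,2]<.094)&(P[...,1]>lo)&(P[...,1]<hi)&(P[...,0]>.5)&(P[...,0]<.61)
        w=ray(T,K,np.argwhere(m)[:,::-1],.088);w=w[(w[:,1]>lo-.01)&(w[:,1]<hi+.01)]
        print(n,'cheek xmin',np.percentile(w[:,0],[0,1,3]).round(4),'y',np.percentile(w[:,1],[2,50,98]).round(4),len(w))
    m=(P[...,2]>.068)&(P[...,2]<.084)&(P[...,0]>.41)&(P[...,0]<.465 if n=='w2' else P[...,0]<.57)&(abs(P[...,1])<.05)
    w=ray(T,K,np.argwhere(m)[:,::-1],.0775);print('bar',np.median(w,0),np.percentile(w[:,0],[2,98]))
f,P,T,K=d['f'],d['P'],d['T'],d['K']
# lug block in w2
print('lug px z',P[105,332],ray(T,K,np.array([[478,158],[518,158]])/1.5,P[105,332,2]))
g=cv2.cvtColor(f,cv2.COLOR_RGB2GRAY);print(g[101:110,310:352:2])
```

```text
w1 cheek xmin [0.5318 0.533  0.5347] y [0.0867 0.0999 0.1065] 384
w1 cheek xmin [0.5331 0.5336 0.5352] y [-0.1146 -0.1044 -0.0942] 185
bar [ 5.51511319e-01 -2.12024730e-04] [0.54521592 0.56804729]
w2 cheek xmin [0.5319 0.5332 0.535 ] y [0.0855 0.0993 0.1069] 569
w2 cheek xmin [0.5001 0.5515 0.5535] y [-0.1157 -0.1029 -0.0955] 105
bar [0.44826659 0.00194553] [0.44216072 0.46319787]
lug px z [0.56416747 0.08558464 0.0870374 ] [[0.54367733 0.08471   ]
 [0.5847675  0.0854806 ]]
[[ 90  96  96 100 145 232 228 229 229 225 225 223 222 223 223 230 236 226
   97  96  96]
 [ 50  80  99 105 150 237 235 234 234 233 232 231 230 229 231 242 241 224
   65  65  65]
 [113 149 152 154 170 237 235 234 235 234 231 232 229 228 237 242 242 220
   44  42  42]
 [247 247 246 244 173 237 236 234 234 233 231 231 229 236 238 242 242 237
  236 236 235]
 [247 247 247 246 172 236 237 233 234 234 231 231 229 242 241 242 242 245
  247 247 247]
 [247 247 247 246 172 235 237 234 234 233 231 230 230 231 242 243 242 246
  247 247 247]
 [244 244 243 235 193 235 237 235 232 233 232 230 231 241 241 242 242 247
  247 247 247]
 [162 151 147 137 198 235 236 235 233 233 233 230 231 242 242 242 242 233
  214 214 213]
 [139 102 100 106 200 235 235 236 233 233 232 231 230 242 241 241 242 226
  182 183 183]]
```

```bash
python3 -m crank '[[[0,0,-0.692],[-0.0145,0.088,0.008],1],[[0,0,-0.692],[-0.0145,0.088,0.008],1],[[0,0,-0.692],[-0.0145,0.088,0.008],1],[[0,0,-0.692],[-0.0145,0.088,0.008],1],[[0,0,-0.692],[-0.0145,0.088,0.008],1],[[0,0,-0.692],[-0.0145,0.088,0.008],1],[[0,0,-0.692],[-0.0145,0.088,0.008],1]]'
python3 -m crank '[[[0,0,-0.691],[-0.067,0.0585,0.008],1],[[0,0,-0.691],[-0.067,0.0585,0.008],1],[[0,0,-0.691],[-0.067,0.0585,0.008],1],[[0,0,-0.691],[-0.067,0.0585,0.008],1],[[0,0,-0.691],[-0.067,0.0585,0.008],1],[[0,0,-0.691],[-0.067,0.0585,0.008],1],[[0,0,-0.691],[-0.067,0.0585,0.008],1],[[0,0,-0.691],[-0.067,0.0585,0.008],1]]'
python3 - <<'E'
from h import *
st();plan((.562,.19,.0606,90.5))
E
```

```text
time: 11.27
ee_pos: [0.5579, 0.3087, 0.1361]
ee_rot: [-2.832, -1.357, 0.005]
force: [0.2, 0.6, -0.5]
grip_width: 0.151
gripper_force: 30.0
time: 11.93
ee_pos: [0.5615, 0.2202, 0.1289]
ee_rot: [-2.215, -2.226, 0.001]
force: [0.0, 0.9, -0.2]
grip_width: 0.155
gripper_force: 30.0
t11.9 p [0.5615 0.2202 0.1289] yaw 90.3 F [ 0.   0.9 -0.2] w 0.155 gf 30.0
turn [-0.002, -0.001, -0.004] shift [-0.0303, 0.0005, 0.0683] rows>= 2
```

```bash
python3 -m crank '[[[0,0,-0.003],[-0.01,0.0005,0.03],1],[[0,0,-0.003],[-0.02,0.0005,0.055],1],[[0,0,-0.003],[-0.03,0.0005,0.068],1],[[0,0,-0.003],[-0.03,0.0005,0.068],1],[[0,0,-0.003],[-0.03,0.0005,0.068],1],[[0,0,-0.003],[-0.03,0.0005,0.068],1]]'
python3 - <<'E'
from h import *
st()
E
python3 -m crank '[[[0,0,0],[-0.01,0,0],1],[[0,0,0],[-0.018,0,0],1],[[0,0,0],[-0.022,0,0],1],[[0,0,0],[-0.026,0,0],1],[[0,0,0],[-0.028,0,0],1],[[0,0,0],[-0.03,0,0],1],[[0,0,0],[-0.03,0,0],1]]'
```

```text
time: 12.43
ee_pos: [0.5633, 0.191, 0.0625]
ee_rot: [-2.209, -2.233, -0.002]
force: [0.2, -0.4, -0.3]
grip_width: 0.153
gripper_force: 30.0
t12.4 p [0.5633 0.191  0.0625] yaw 90.6 F [ 0.2 -0.4 -0.3] w 0.153 gf 30.0
time: 13.02
ee_pos: [0.5632, 0.1601, 0.0617]
ee_rot: [-2.207, -2.235, -0.001]
force: [-0.1, 0.3, -0.3]
grip_width: 0.149
gripper_force: 30.0
```

```bash
python3 -m crank '[[[0,0,0],[-0.004,0,0],1],[[0,0,0],[-0.008,0,0],1],[[0,0,0],[-0.012,0,0],1],[[0,0,0],[-0.014,0,0],1],[[0,0,0],[-0.014,0,0],1]]'
python3 -m crank '[[[0,0,0],[-0.004,0,0],1],[[0,0,0],[-0.008,0,0],1],[[0,0,0],[-0.012,0,0],1],[[0,0,0],[-0.012,0,0],1]]'
```

```text
time: 13.43
ee_pos: [0.5633, 0.1459, 0.0617]
ee_rot: [-2.207, -2.235, -0.0]
force: [-1.4, 0.5, -0.9]
grip_width: 0.152
gripper_force: 30.0
time: 13.77
ee_pos: [0.5635, 0.1336, 0.0617]
ee_rot: [-2.207, -2.235, -0.0]
force: [0.6, -0.5, -1.0]
grip_width: 0.152
gripper_force: 30.0
```

```bash
python3 -m crank '[[[0,0,0],[-0.003,0,0],1],[[0,0,0],[-0.005,0,0],1],[[0,0,0],[-0.005,0,0],1]]'
python3 -m crank '[[[0,0,0],[-0.002,0,0],1],[[0,0,0],[-0.003,0,0],1],[[0,0,0],[-0.004,0,0],1],[[0,0,0],[-0.004,0,0],1]]'
```

```text
time: 14.02
ee_pos: [0.5635, 0.129, 0.0617]
ee_rot: [-2.207, -2.235, -0.0]
force: [0.6, -0.4, -1.2]
grip_width: 0.156
gripper_force: 3.0
time: 14.35
ee_pos: [0.5636, 0.1268, 0.0617]
ee_rot: [-2.206, -2.234, -0.003]
force: [-1.5, 15.4, -1.9]
grip_width: 0.152
gripper_force: 30.0
```

```bash
python3 -m crank '[[[0,0,0],[-0.002,0,0],1],[[0,0,0],[-0.002,0,0],1],[[0,0,0],[0,0,0],1],[[0,0,0],[0.001,0,0],0.75],[[0,0,0],[0.001,0,0],0.75],[[0,0,0],[0.001,0,0],0.75],[[0,0,0],[0.001,0,0],0.75]]'
python3 -m crank '[[[0,0,0],[0.02,0,0],0.75],[[0,0,0],[0.04,0,0],0.75],[[0,0,0],[0.05,0,0],1],[[0,0,0],[0.05,0,0],1],[[0,0,0],[0.05,0,0],1],[[0,0,0],[0.05,0,0],1],[[0,0,0],[0.05,0,0],1]]'
python3 -m crank '[[[0,0,0],[-0.015,0,0],1],[[0,0,0],[-0.022,0,0],1],[[0,0,0],[-0.026,0,0],1],[[0,0,0],[-0.029,0,0],1],[[0,0,0],[-0.029,0,0],1]]'
```

```text
time: 14.93
ee_pos: [0.5636, 0.1261, 0.0617]
ee_rot: [-2.207, -2.235, -0.0]
force: [0.7, 0.7, 0.1]
grip_width: 0.25
gripper_force: 0.0
time: 15.52
ee_pos: [0.5629, 0.1756, 0.0617]
ee_rot: [-2.207, -2.235, -0.0]
force: [0.1, 0.4, -0.6]
grip_width: 0.006
gripper_force: 0.0
time: 15.93
ee_pos: [0.5639, 0.1488, 0.0629]
ee_rot: [-2.208, -2.232, -0.006]
force: [-4.1, 18.1, 14.0]
grip_width: 0.009
gripper_force: 8.9
```

```bash
python3 -m crank '[[[0,0,0],[0.03,0,0],0.6],[[0,0,0],[0.05,0,-0.03],0.6],[[0,0,0],[0.05,0,-0.07],0.6],[[0,0,0],[0.05,0,-0.11],0.6],[[0,0,0],[0.05,0,-0.15],0.6],[[0,0,0],[0.05,0,-0.19],0.6],[[0,0,0],[0.05,0,-0.22],0.6],[[0,0,0],[0.05,0,-0.22],0.6]]'
python3 -m crank '[[[0,0,0],[-0.3,0,-0.03],0.6],[[0,0,0],[-0.3,0,-0.03],0.6],[[0,0,0],[-0.3,0,-0.03],0.6],[[0,0,0],[-0.3,0,-0.03],0.6],[[0,0,0],[-0.3,0,-0.03],0.6],[[0,0,0],[-0.3,0,-0.03],0.6],[[0,0,0],[-0.3,0,-0.03],0.6],[[0,0,0],[-0.3,0,-0.03],0.6]]'
python3 - <<'E'
from h import *
st()
d=cam('wrist');f,T,K,P=d;np.savez('w6.npz',f=d[0],T=d[1],K=d[2],P=d[3])
m=(P[...,1]>.112)&(P[...,1]<.17)&(abs(P[...,0]-.562)<.04)&(P[...,2]>.03);print('left head',m.sum(),P[m].mean(0) if m.any() else '',P[m].min(0),P[m].max(0))
plan((.52,-.33,.3,90))
E
```

```text
time: 16.6
ee_pos: [0.5652, 0.1975, 0.2885]
ee_rot: [2.204, 2.232, 0.014]
force: [0.2, 0.9, 0.0]
grip_width: 0.402
gripper_force: 0.0
time: 17.27
ee_pos: [0.5665, -0.1085, 0.3119]
ee_rot: [2.211, 2.231, -0.001]
force: [0.4, -0.7, -0.7]
grip_width: 0.4
gripper_force: 0.0
t17.3 p [ 0.5665 -0.1085  0.3119] yaw 90.5 F [ 0.4 -0.7 -0.7] w 0.400 gf 0.0
left head 4 [0.56864804 0.11510682 0.06820157] [0.5679158  0.11262879 0.0622504 ] [0.56937414 0.11790185 0.07402706]
turn [0.0, 0.0, 0.008] shift [-0.2218, -0.0484, 0.0118] rows>= 6
```

```bash
python3 -m crank '[[[0,0,0.008],[-0.222,-0.048,0.012],0.5],[[0,0,0.008],[-0.222,-0.048,0.012],0.5],[[0,0,0.008],[-0.222,-0.048,0.012],0.5],[[0,0,0.008],[-0.222,-0.048,0.012],0.5],[[0,0,0.008],[-0.222,-0.048,0.012],0.5],[[0,0,0.008],[-0.222,-0.048,0.012],0.5],[[0,0,0.008],[-0.222,-0.048,0.012],0.5],[[0,0,0.008],[-0.222,-0.048,0.012],0.5]]'
python3 - <<'E'
from h import *
st()
d=cam('wrist');f,T,K,P=d;np.savez('w7.npz',f=d[0],T=d[1],K=d[2],P=d[3])
blobs(*d,.02,zhi=.06)
E
```

```text
time: 17.98
ee_pos: [0.5212, -0.3257, 0.2987]
ee_rot: [-2.217, -2.224, -0.001]
force: [-0.9, 0.9, -0.6]
grip_width: 0.496
gripper_force: 0.0
t18.0 p [ 0.5212 -0.3257  0.2987] yaw 90.2 F [-0.9  0.9 -0.6] w 0.496 gf 0.0
px [207.   6.] n504 c(439,-98) size 72x21 ang 0 zmax 0.026 rgb [208.  80.  75.]
px [348.  17.] n3041 c(660,-110) size 361x34 ang 177 zmax 0.057 rgb [151. 154. 149.]
px [270.  97.] n777 c(543,-223) size 56x34 ang 16 zmax 0.040 rgb [241. 241. 240.]
px [509. 105.] n100 c(926,-230) size 43x9 ang 104 zmax 0.013 rgb [139. 136. 133.]
px [208. 131.] n738 c(442,-277) size 57x35 ang 164 zmax 0.040 rgb [189. 135.  96.]
px [385. 139.] n526 c(742,-289) size 62x48 ang 76 zmax 0.058 rgb [172. 178. 185.]
px [148. 150.] n836 c(340,-309) size 53x49 ang 20 zmax 0.030 rgb [159. 159. 158.]
px [472. 188.] n1621 c(916,-390) size 121x94 ang 23 zmax 0.057 rgb [232. 227. 220.]
px [203. 186.] n671 c(430,-371) size 59x37 ang 95 zmax 0.040 rgb [205. 204. 201.]
px [279. 193.] n308 c(559,-383) size 68x19 ang 170 zmax 0.029 rgb [213. 211. 210.]
px [347. 205.] n1875 c(681,-418) size 155x70 ang 3 zmax 0.037 rgb [230. 234. 179.]
px [434. 294.] n76 c(868,-581) size 34x13 ang 136 zmax 0.021 rgb [230. 214. 184.]
px [415. 365.] n60 c(858,-757) size 48x8 ang 164 zmax 0.060 rgb [233. 238. 234.]
```

Run:
```python
from h import *
d=np.load('w7.npz');d=(d['f'],d['T'],d['K'],d['P']);pin(d,(.559,-.383),.05)
```

```text
head [ 0.5807 -0.3877] shank ang 170.4 tip from head centre 0.056 (54) n 133 178 grip at [ 0.5876 -0.3888]
```

Run:
```python
from h import *
plan((.583,-.388,.12,170.4))
```

```text
turn [0.0, -0.001, -0.699] shift [-0.0319, 0.0307, 0.0894] rows>= 6
turn [0.001, -0.001, -0.7] shift [-0.0441, 0.0029, 0.0895] rows>= 6
```

```bash
python3 -m crank '[[[0,0,-0.7],[-0.032,0.0305,0.09],0.65],[[0,0,-0.7],[-0.032,0.0305,0.09],0.65],[[0,0,-0.7],[-0.032,0.0305,0.09],0.65],[[0,0,-0.7],[-0.032,0.0305,0.09],0.65],[[0,0,-0.7],[-0.032,0.0305,0.09],0.65],[[0,0,-0.7],[-0.032,0.0305,0.09],0.65],[[0,0,-0.7],[-0.032,0.0305,0.09],0.65]]'
python3 -m crank '[[[0,0,-0.7],[-0.044,0.003,0.09],0.65],[[0,0,-0.7],[-0.044,0.003,0.09],0.65],[[0,0,-0.7],[-0.044,0.003,0.09],0.65],[[0,0,-0.7],[-0.044,0.003,0.09],0.65],[[0,0,-0.7],[-0.044,0.003,0.09],0.65],[[0,0,-0.7],[-0.044,0.003,0.09],0.65],[[0,0,-0.7],[-0.044,0.003,0.09],0.65],[[0,0,-0.7],[-0.044,0.003,0.09],0.65]]'
python3 - <<'E'
from h import *
st();d=cam('wrist');pin(d,(.559,-.383),.05);f,T,K,P=d
m=(P[...,2]>.03)&(P[...,2]<.044)&(P[...,0]>.59)&(P[...,0]<.65)&(P[...,1]<-.36)&(P[...,1]>-.46);print('meter xmin',np.percentile(P[m][:,0],[0,1,5]) if m.any() else None)
plan((.583,-.388,.006,170.4))
E
```

```text
time: 18.62
ee_pos: [0.5528, -0.3554, 0.2092]
ee_rot: [-1.309, -2.855, -0.002]
force: [-0.0, 0.2, 0.2]
grip_width: 0.348
gripper_force: 0.0
time: 19.28
ee_pos: [0.5834, -0.3877, 0.1194]
ee_rot: [-0.266, -3.13, -0.001]
force: [-0.5, 0.6, 0.6]
grip_width: 0.348
gripper_force: 0.0
t19.3 p [ 0.5834 -0.3877  0.1194] yaw 170.3 F [-0.5  0.6  0.6] w 0.348 gf 0.0
head [ 0.58   -0.3889] shank ang 169.4 tip from head centre 0.055 (54) n 417 486 grip at [ 0.5869 -0.3902]
meter xmin [0.60389899 0.60487182 0.60642273]
turn [0.001, -0.0, -0.002] shift [0.0002, -0.0002, 0.1135] rows>= 3
```

```bash
python3 -m crank '[[[0,0,0.012],[0,-0.0013,0.04],0.65],[[0,0,0.012],[0,-0.0013,0.08],0.65],[[0,0,0.012],[0,-0.0013,0.1],0.65],[[0,0,0.012],[0,-0.0013,0.108],0.65],[[0,0,0.012],[0,-0.0013,0.1135],0.65],[[0,0,0.012],[0,-0.0013,0.1135],0.65]]'
python3 -m crank '[[[0,0,0],[0,0,0],1],[[0,0,0],[0,0,0],1],[[0,0,0],[0,0,0],1],[[0,0,0],[0,0,0],1],[[0,0,0],[0,0,0],1],[[0,0,0],[0,0,0],1]]'
python3 -m crank '[[[0,0,0],[0,0,-0.04],1],[[0,0,0],[0,0,-0.08],1],[[0,0,0],[0,0,-0.12],1],[[0,0,0],[0,0,-0.14],1],[[0,0,0],[0,0,-0.14],1],[[0,0,0],[0,0,-0.14],1]]'
python3 - <<'E'
from h import *
st()
plan((.564,-.215,.12,90.6))
E
```

```text
time: 19.83
ee_pos: [0.5829, -0.3898, 0.0058]
ee_rot: [-0.281, -3.129, -0.001]
force: [-0.7, 0.1, 0.5]
grip_width: 0.353
gripper_force: 0.0
time: 20.33
ee_pos: [0.5834, -0.3904, 0.0072]
ee_rot: [0.279, 3.128, -0.0]
force: [-0.9, 1.7, 8.4]
grip_width: 0.152
gripper_force: 30.0
time: 20.83
ee_pos: [0.5833, -0.3904, 0.1476]
ee_rot: [0.279, 3.127, -0.001]
force: [0.0, 0.3, -1.1]
grip_width: 0.154
gripper_force: 30.0
t20.8 p [ 0.5833 -0.3904  0.1476] yaw 169.8 F [ 0.   0.3 -1.1] w 0.154 gf 30.0
turn [0.0, 0.001, 0.691] shift [0.0251, 0.0846, 0.0137] rows>= 6
turn [0.001, 0.001, 0.691] shift [0.0732, 0.0493, 0.0137] rows>= 6
```

```bash
python3 -m crank '[[[0,0,0.691],[0.025,0.0845,0.014],1],[[0,0,0.691],[0.025,0.0845,0.014],1],[[0,0,0.691],[0.025,0.0845,0.014],1],[[0,0,0.691],[0.025,0.0845,0.014],1],[[0,0,0.691],[0.025,0.0845,0.014],1],[[0,0,0.691],[0.025,0.0845,0.014],1],[[0,0,0.691],[0.025,0.0845,0.014],1]]'
python3 -m crank '[[[0,0,0.691],[0.073,0.0495,0.014],1],[[0,0,0.691],[0.073,0.0495,0.014],1],[[0,0,0.691],[0.073,0.0495,0.014],1],[[0,0,0.691],[0.073,0.0495,0.014],1],[[0,0,0.691],[0.073,0.0495,0.014],1],[[0,0,0.691],[0.073,0.0495,0.014],1],[[0,0,0.691],[0.073,0.0495,0.014],1],[[0,0,0.691],[0.073,0.0495,0.014],1]]'
python3 - <<'E'
from h import *
st();plan((.5645,-.198,.0614,90.5))
E
```

```text
time: 21.42
ee_pos: [0.5724, -0.3017, 0.1304]
ee_rot: [-1.326, -2.845, -0.002]
force: [0.4, 0.5, -1.5]
grip_width: 0.154
gripper_force: 30.0
time: 22.08
ee_pos: [0.5633, -0.2145, 0.1172]
ee_rot: [-2.203, -2.237, -0.0]
force: [0.4, -0.2, -0.9]
grip_width: 0.149
gripper_force: 30.0
t22.1 p [ 0.5633 -0.2145  0.1172] yaw 90.9 F [ 0.4 -0.2 -0.9] w 0.149 gf 30.0
turn [-0.001, -0.001, 0.007] shift [0.0164, 0.0016, 0.0558] rows>= 2
```

```bash
python3 -m crank '[[[0,0,0.007],[0.006,0.0015,0.03],1],[[0,0,0.007],[0.012,0.0015,0.045],1],[[0,0,0.007],[0.016,0.0015,0.056],1],[[0,0,0.007],[0.016,0.0015,0.056],1],[[0,0,0.007],[0.016,0.0015,0.056],1],[[0,0,0.007],[0.016,0.0015,0.056],1]]'
python3 - <<'E'
from h import *
st()
E
python3 -m crank '[[[0,0,0],[0.01,0,0],1],[[0,0,0],[0.018,0,0],1],[[0,0,0],[0.022,0,0],1],[[0,0,0],[0.026,0,0],1],[[0,0,0],[0.03,0,0],1],[[0,0,0],[0.032,0,0],1],[[0,0,0],[0.032,0,0],1]]'
```

```text
time: 22.58
ee_pos: [0.5654, -0.1991, 0.0625]
ee_rot: [-2.215, -2.228, -0.001]
force: [-0.3, 0.0, -0.4]
grip_width: 0.153
gripper_force: 30.0
t22.6 p [ 0.5654 -0.1991  0.0625] yaw 90.3 F [-0.3  0.  -0.4] w 0.153 gf 30.0
time: 23.17
ee_pos: [0.5649, -0.1661, 0.062]
ee_rot: [-2.216, -2.226, -0.001]
force: [0.3, -0.4, -0.5]
grip_width: 0.15
gripper_force: 30.0
```

```bash
python3 -m crank '[[[0,0,0],[0.004,0,0],1],[[0,0,0],[0.008,0,0],1],[[0,0,0],[0.012,0,0],1],[[0,0,0],[0.016,0,0],1],[[0,0,0],[0.016,0,0],1]]'
python3 -m crank '[[[0,0,0],[0.004,0,0],1],[[0,0,0],[0.008,0,0],1],[[0,0,0],[0.012,0,0],1],[[0,0,0],[0.012,0,0],1]]'
```

```text
time: 23.58
ee_pos: [0.5647, -0.1498, 0.0619]
ee_rot: [-2.216, -2.226, -0.0]
force: [-0.3, -0.5, -0.5]
grip_width: 0.154
gripper_force: 30.0
time: 23.92
ee_pos: [0.5646, -0.1378, 0.0619]
ee_rot: [-2.216, -2.225, -0.001]
force: [-0.4, 0.4, -0.1]
grip_width: 0.152
gripper_force: 30.0
```

```bash
python3 -m crank '[[[0,0,0],[0.002,0,0],1],[[0,0,0],[0.004,0,0],1],[[0,0,0],[0.004,0,0],0.75],[[0,0,0],[0.004,0,0],0.75],[[0,0,0],[0.004,0,0],0.75],[[0,0,0],[0.004,0,0],0.75]]'
python3 -m crank '[[[0,0,0],[-0.02,0,0],0.75],[[0,0,0],[-0.04,0,0],0.75],[[0,0,0],[-0.046,0,0],1],[[0,0,0],[-0.046,0,0],1],[[0,0,0],[-0.046,0,0],1],[[0,0,0],[-0.046,0,0],1],[[0,0,0],[-0.046,0,0],1]]'
python3 -m crank '[[[0,0,0],[0.01,0,0],1],[[0,0,0],[0.016,0,0],1],[[0,0,0],[0.019,0,0],1],[[0,0,0],[0.022,0,0],1],[[0,0,0],[0.025,0,0],1],[[0,0,0],[0.025,0,0],1]]'
```

```text
time: 24.42
ee_pos: [0.5648, -0.1347, 0.0619]
ee_rot: [-2.216, -2.225, -0.001]
force: [0.5, -0.5, -0.4]
grip_width: 0.247
gripper_force: 0.3
time: 25.0
ee_pos: [0.5648, -0.1797, 0.0618]
ee_rot: [-2.215, -2.226, -0.001]
force: [-0.1, -0.4, 0.1]
grip_width: 0.005
gripper_force: 0.0
time: 25.5
ee_pos: [0.5661, -0.1583, 0.0634]
ee_rot: [2.211, 2.224, -0.003]
force: [-7.1, -27.9, 15.0]
grip_width: 0.006
gripper_force: 13.7
```

```bash
python3 -m crank '[[[0,0,0],[-0.02,0,0],1],[[0,0,0],[-0.035,0,-0.03],1],[[0,0,0],[-0.035,-0.02,-0.07],1],[[0,0,0],[-0.035,-0.05,-0.11],1],[[0,0,0],[-0.035,-0.065,-0.12],1],[[0,0,0],[-0.035,-0.065,-0.12],1]]'
python3 - <<'E'
from h import *
st()
d=cam('wrist');f,T,K,P=d;np.savez('w8.npz',f=d[0],T=d[1],K=d[2],P=d[3]);save('w8',f,1.5)
E
```

```text
time: 26.0
ee_pos: [0.4983, -0.1909, 0.1858]
ee_rot: [2.215, 2.224, 0.002]
force: [2.1, -0.3, 0.9]
grip_width: 0.003
gripper_force: 0.0
t26.0 p [ 0.4983 -0.1909  0.1858] yaw 90.2 F [ 2.1 -0.3  0.9] w 0.003 gf 0.0
```

View pics/w8.png

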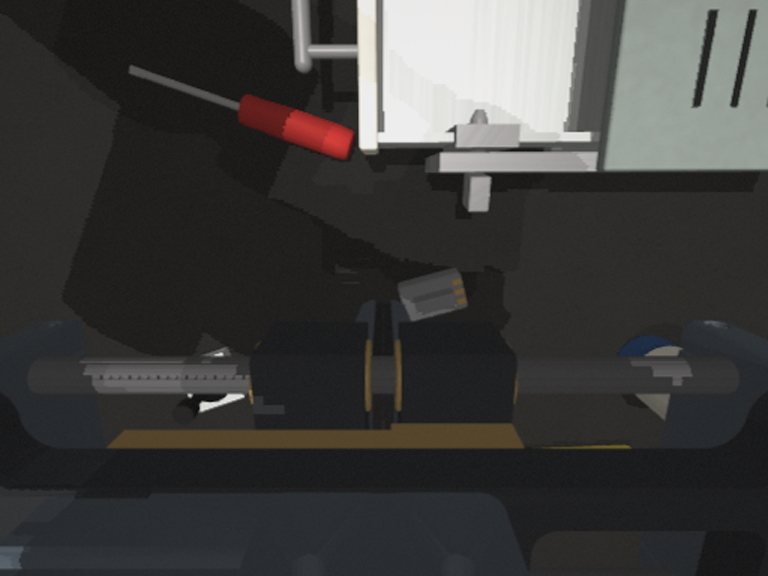

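The right pin is through: head at (478,192) butting the cheek edge at row ~171, and the tip is visible inside the lug at (479,116). I'll check the head extents numerically and look at the left one as well.

Run:
```python
from h import *
d=np.load('w8.npz');f,T,K,P=d['f'],d['T'],d['K'],d['P']
for c in (316,318,320):
    for rr in range(98,146,2):
        if c==318: print(rr,f[rr,c].mean().round(),P[rr,c].round(4))
print(ray(T,K,[[318,140],[318,115]],.082),ray(T,K,[[318,112],[318,113]],.088), 'tip',ray(T,K,[[319,74]],.06))
plan((.48,.07,.2,90))
```

```text
98 93.0 [ 0.5594 -0.1018  0.0816]
100 87.0 [ 0.5631 -0.1028  0.0662]
102 170.0 [ 0.5584 -0.1058  0.0871]
104 182.0 [ 0.5585 -0.1077  0.0875]
106 181.0 [ 0.5584 -0.1096  0.0882]
108 178.0 [ 0.5585 -0.1114  0.0883]
110 177.0 [ 0.5588 -0.1132  0.0876]
112 180.0 [ 0.5586 -0.1151  0.0887]
114 120.0 [ 0.5623 -0.1168  0.0734]
116 77.0 [ 0.563  -0.1188  0.071 ]
118 147.0 [ 0.5612 -0.1208  0.0794]
120 167.0 [ 0.5614 -0.1227  0.079 ]
122 166.0 [ 0.5615 -0.1247  0.079 ]
124 164.0 [ 0.5613 -0.1266  0.0805]
126 161.0 [ 0.5619 -0.1287  0.0786]
128 159.0 [ 0.562  -0.1306  0.0787]
130 160.0 [ 0.5623 -0.1327  0.0778]
132 161.0 [ 0.5621 -0.1346  0.0794]
134 159.0 [ 0.5624 -0.1366  0.0786]
136 157.0 [ 0.5628 -0.1388  0.0773]
138 157.0 [ 0.5626 -0.1407  0.0789]
140 135.0 [ 0.5627 -0.1427  0.0787]
142 40.0 [ 5.816e-01 -1.519e-01 -3.000e-04]
144 41.0 [ 0.5814 -0.1544  0.001 ]
[[ 0.56195193 -0.14243347]
 [ 0.56037885 -0.11788878]] [[ 0.55881574 -0.11511987]
 [ 0.5588756  -0.11605387]] tip [[ 0.56386145 -0.07680457]]
turn [0.002, 0.001, 0.004] shift [0.2609, -0.0186, -0.0162] rows>= 7
```

```bash
python3 -m crank '[[[0,0,0],[0.011,0.03,0.04],1],[[0,0,0],[0.011,0.064,0.08],1],[[0,0,0],[0.011,0.064,0.11],1],[[0,0,0],[0.011,0.064,0.13],1],[[0,0,0],[0.011,0.064,0.14],1],[[0,0,0],[0.011,0.064,0.14],1]]'
python3 -m crank '[[[0,0,0],[0.01,0,0],1],[[0,0,0],[0.016,0,0],1],[[0,0,0],[0.019,0,0],1],[[0,0,0],[0.022,0,0],1],[[0,0,0],[0.022,0,0],1]]'
```

```text
time: 26.55
ee_pos: [0.5624, -0.1783, 0.0388]
ee_rot: [-2.212, -2.222, 0.002]
force: [0.2, -0.1, 0.6]
grip_width: 0.008
gripper_force: 0.0
time: 26.97
ee_pos: [0.5648, -0.1586, 0.0437]
ee_rot: [2.214, 2.225, 0.0]
force: [-1.3, -9.7, 6.2]
grip_width: 0.006
gripper_force: 4.9
```

```bash
python3 -m crank '[[[0,0,0],[0.002,0,0],1],[[0,0,0],[0.003,0,0],1],[[0,0,0],[0.004,0,0],1],[[0,0,0],[0.004,0,0],1]]'
python3 - <<'E'
from h import *
st()
d=cam('wrist');f,T,K,P=d;save('w9',f,3,(200,60,430,240))
E
```

```text
time: 27.3
ee_pos: [0.5651, -0.1582, 0.0439]
ee_rot: [2.211, 2.222, -0.003]
force: [-8.2, -41.6, 2.6]
grip_width: 0.002
gripper_force: 20.7
t27.3 p [ 0.5651 -0.1582  0.0439] yaw 90.3 F [ -8.2 -41.6   2.6] w 0.002 gf 20.7
```

View pics/w9.png

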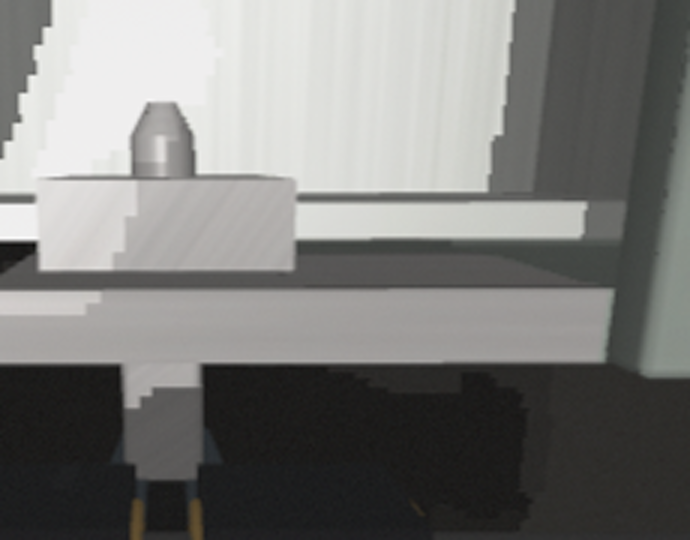

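The right pin is home. Its head at (163,420) butts the cheek edge at row 363, and about 13 mm of tip shows past the lug at (163,140). Next I check the left one.

```bash
python3 -m crank '[[[0,0,0],[-0.004,0,0],1],[[0,0,0],[-0.02,0,0],1],[[0,0,0],[-0.03,0,-0.03],1],[[0,0,0],[-0.03,0,-0.07],1],[[0,0,0],[-0.03,0,-0.11],1],[[0,0,0],[-0.03,0,-0.15],1],[[0,0,0],[-0.03,0,-0.15],1]]'
python3 -m crank '[[[0,0,0],[0.25,-0.06,-0.0],0.6],[[0,0,0],[0.25,-0.06,-0.0],0.6],[[0,0,0],[0.25,-0.06,-0.0],0.6],[[0,0,0],[0.25,-0.06,-0.0],0.6],[[0,0,0],[0.25,-0.06,-0.0],0.6],[[0,0,0],[0.25,-0.06,-0.0],0.6],[[0,0,0],[0.25,-0.06,-0.0],0.6],[[0,0,0],[0.25,-0.06,-0.0],0.6]]'
python3 - <<'E'
from h import *
st()
d=cam('wrist');f,T,K,P=d;np.savez('w10.npz',f=d[0],T=d[1],K=d[2],P=d[3]);save('w10',f,1.5)
uv=T[:3,:3].T@(np.array([.562,.12,.08])-T[:3,3]);print('px',(K@(uv/uv[2]))[:2]*1.5)
E
```

```text
time: 27.93
ee_pos: [0.5673, -0.185, 0.2008]
ee_rot: [2.209, 2.218, 0.008]
force: [0.6, -0.9, 1.0]
grip_width: 0.007
gripper_force: 0.0
time: 28.6
ee_pos: [0.5022, 0.0685, 0.1932]
ee_rot: [-2.213, -2.23, -0.003]
force: [0.3, -0.6, -1.0]
grip_width: 0.398
gripper_force: 0.0
t28.6 p [0.5022 0.0685 0.1932] yaw 90.4 F [ 0.3 -0.6 -1. ] w 0.398 gf 0.0
px [469.16486852 205.18198122]
```

View pics/w10.png

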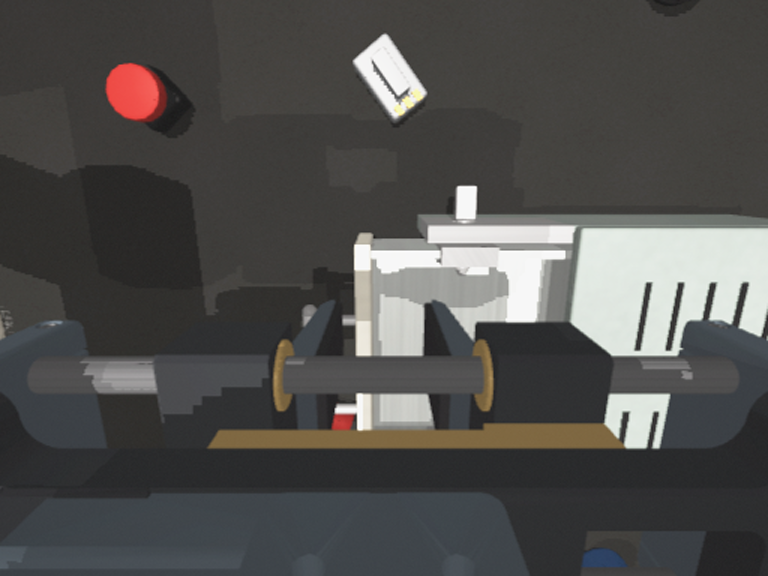

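Left pin: head at (466,202) against the cheek edge at row ~218, tip just showing below the lug at (472,270). The left pack is at (390,79).

Run:
```python
from h import *
d=np.load('w10.npz');f,T,K,P=d['f'],d['T'],d['K'],d['P']
for rr in range(120,150,2): print(rr,f[rr,311].mean().round(),P[rr,311].round(4))
blobs(f,T,K,P,.02,zhi=.06)
blobs(*cam('top'),.02,zlo=.018,zhi=.05)
```

```text
120 60.0 [5.754e-01 1.364e-01 2.000e-04]
122 61.0 [0.5754 0.1338 0.0009]
124 237.0 [0.56   0.133  0.0767]
126 247.0 [0.56   0.1309 0.0772]
128 247.0 [0.5601 0.1289 0.0774]
130 247.0 [0.5601 0.1269 0.0783]
132 247.0 [0.5601 0.1248 0.0787]
134 247.0 [0.5605 0.1227 0.0775]
136 247.0 [0.5602 0.1208 0.0794]
138 247.0 [0.5605 0.1186 0.0786]
140 247.0 [0.5603 0.1167 0.0801]
142 247.0 [0.5604 0.1146 0.0804]
144 247.0 [0.5606 0.1125 0.0799]
146 177.0 [0.561  0.1103 0.0787]
148 186.0 [0.5631 0.1071 0.0691]
px [260.  52.] n1564 c(507,213) size 57x35 ang 128 zmax 0.040 rgb [214. 213. 208.]
px [98. 64.] n1745 c(313,199) size 58x49 ang 133 zmax 0.047 rgb [162.  62.  58.]
px [289. 146.] n149 c(548,103) size 34x17 ang 14 zmax 0.059 rgb [117. 117. 115.]
px [412. 145.] n910 c(704,107) size 251x5 ang 0 zmax 0.059 rgb [114. 119. 114.]
px [263. 160.] n240 c(515,85) size 68x10 ang 174 zmax 0.057 rgb [152. 152. 147.]
px [356. 162.] n104 c(633,83) size 68x1 ang 0 zmax 0.056 rgb [149. 148. 146.]
px [308. 197.] n5855 c(580,25) size 175x91 ang 0 zmax 0.044 rgb [189. 189. 186.]
px [268. 274.] n897 c(524,-81) si
[... 1624 characters left out ...]
size 45x31 ang 128 zmax 0.041 rgb [151. 154. 160.]
px [281. 213.] n157 c(431,-81) size 90x24 ang 162 zmax 0.028 rgb [132.  16.  11.]
px [335. 210.] n136 c(442,-276) size 55x34 ang 164 zmax 0.041 rgb [135.  90.  49.]
px [391. 214.] n142 c(423,-470) size 55x36 ang 23 zmax 0.040 rgb [ 23. 160. 155.]
px [160. 217.] n132 c(424,344) size 56x33 ang 174 zmax 0.041 rgb [161. 160. 158.]
px [362. 213.] n140 c(429,-371) size 56x34 ang 96 zmax 0.041 rgb [140. 141. 144.]
px [ 74. 231.] n251 c(377,639) size 192x24 ang 110 zmax 0.036 rgb [35. 36. 38.]
px [345. 240.] n57 c(334,-305) size 37x29 ang 13 zmax 0.030 rgb [37. 38. 40.]
px [  8. 382.] n41 c(-103,817) size 52x12 ang 89 zmax 0.024 rgb [196. 196. 193.]
```

Both pins are in and seated. Now the packs, all four re-measured at their ribs.

```bash
cat >> h.py <<'E'
def pack(d,near,rad=.045):
    f,T,K,P=d;m=np.hypot(P[...,0]-near[0],P[...,1]-near[1])<rad
    for lo,hi,z in((.032,.05,.039),(.015,.028,.022)):
        k=np.argwhere(m&(P[...,2]>lo)&(P[...,2]<hi))[:,::-1]
        if len(k)<8: print('none');continue
        w=ray(T,K,k,z).astype('float32')*1000;rc=cv2.minAreaRect(w);b=cv2.boxPoints(rc);e=max([b[1]-b[0],b[2]-b[1]],key=np.linalg.norm)
        print('z',z,'c',np.round(rc[0],1),'med',np.median(w,0).round(1),'size',np.round(rc[1],1),'ang %.1f'%(np.degrees(np.arctan2(e[1],e[0]))%180),len(k))
E
python3 - <<'E'
from h import *
d=np.load('w10.npz');d=(d['f'],d['T'],d['K'],d['P']);pack(d,(.507,.214))
plan((.507,.214,.15,126))
E
```

```text
z 0.039 c [506.7 213.8] med [506.3 213.7] size [12.7 34.4] ang 127.7 391
z 0.022 c [506.8 213.6] med [506.4 212.1] size [34.1 55.8] ang 128.0 1099
turn [0.001, -0.0, -0.623] shift [0.148, 0.0044, 0.043] rows>= 5
```

```bash
python3 -m crank '[[[0,0,-0.653],[0.147,0.0045,0.06],0.65],[[0,0,-0.653],[0.147,0.0045,0.06],0.65],[[0,0,-0.653],[0.147,0.0045,0.06],0.65],[[0,0,-0.653],[0.147,0.0045,0.06],0.65],[[0,0,-0.653],[0.147,0.0045,0.06],0.65],[[0,0,-0.653],[0.147,0.0045,0.06],0.65],[[0,0,-0.653],[0.147,0.0045,0.06],0.65],[[0,0,-0.653],[0.147,0.0045,0.06],0.65]]'
python3 - <<'E'
from h import *
st();d=cam('wrist');pack(d,(.507,.214));st();plan((.5067,.2137,.028,127.8))
E
```

```text
time: 29.37
ee_pos: [0.5077, 0.212, 0.1324]
ee_rot: [-1.39, -2.817, -0.001]
force: [-0.1, -0.8, -0.5]
grip_width: 0.351
gripper_force: 0.0
t29.4 p [0.5077 0.212  0.1324] yaw 127.5 F [-0.1 -0.8 -0.5] w 0.351 gf 0.0
z 0.039 c [506.3 215.8] med [506.4 215.7] size [11.4 33.7] ang 127.5 386
z 0.022 c [506.1 215.4] med [503.7 218.3] size [33.1 55.6] ang 127.5 1160
t29.4 p [0.5076 0.212  0.1325] yaw 127.4 F [ 0.1 -0.   0.2] w 0.355 gf 0.0
turn [0.001, -0.001, -0.006] shift [0.0018, 0.0002, 0.1045] rows>= 3
```

```bash
python3 -m crank '[[[0,0,0],[0.003,0.001,0.04],0.65],[[0,0,0],[0.003,0.001,0.07],0.65],[[0,0,0],[0.003,0.001,0.09],0.65],[[0,0,0],[0.003,0.001,0.1045],0.65],[[0,0,0],[0.003,0.001,0.1045],0.65],[[0,0,0],[0.003,0.001,0.1045],0.65]]'
python3 -m crank '[[[0,0,0],[0,0,0],1],[[0,0,0],[0,0,0],1],[[0,0,0],[0,0,0],1],[[0,0,0],[0,0,0],1],[[0,0,0],[0,0,0],1],[[0,0,0],[0,0,0],1]]'
python3 -m crank '[[[0,0,0],[0,0,-0.04],1],[[0,0,0],[0,0,-0.08],1],[[0,0,0],[0,0,-0.12],1],[[0,0,0],[0,0,-0.13],1],[[0,0,0],[0,0,-0.13],1],[[0,0,0],[0,0,-0.13],1]]'
python3 - <<'E'
from h import *
o=R.from_euler('z',.5,degrees=True)
for s in((32,36),(-32,36),(32,-36),(-32,-36)): print(s,(np.array([563,-4.3])+o.apply([*s,0])[:2]).round(1))
st();plan((.5947,.032,.15,90.5),(.5947,.032,.0545,90.5))
E
```

```text
time: 29.92
ee_pos: [0.5059, 0.2155, 0.0278]
ee_rot: [-1.388, -2.817, -0.0]
force: [-0.6, 0.2, -0.7]
grip_width: 0.348
gripper_force: 0.0
time: 30.42
ee_pos: [0.5062, 0.2162, 0.0286]
ee_rot: [1.386, 2.819, 0.002]
force: [-0.7, -2.2, 8.7]
grip_width: 0.128
gripper_force: 29.9
time: 30.92
ee_pos: [0.5059, 0.2161, 0.158]
ee_rot: [1.386, 2.819, 0.002]
force: [-0.1, 0.2, -1.8]
grip_width: 0.13
gripper_force: 29.9
(32, 36) [594.7  32. ]
(-32, 36) [530.7  31.4]
(32, -36) [595.3 -40. ]
(-32, -36) [531.3 -40.6]
t30.9 p [0.5059 0.2161 0.158 ] yaw 127.6 F [-0.1  0.2 -1.8] w 0.130 gf 29.9
turn [0.001, -0.001, 0.648] shift [-0.2001, -0.0421, 0.0078] rows>= 6
turn [0.0, 0.0, 0.0] shift [0.0, -0.0, 0.0955] rows>= 3
```

```bash
python3 -m crank '[[[0,0,0.648],[-0.2,-0.042,0.008],1],[[0,0,0.648],[-0.2,-0.042,0.008],1],[[0,0,0.648],[-0.2,-0.042,0.008],1],[[0,0,0.648],[-0.2,-0.042,0.008],1],[[0,0,0.648],[-0.2,-0.042,0.008],1],[[0,0,0.648],[-0.2,-0.042,0.008],1],[[0,0,0.648],[-0.2,-0.042,0.008],1],[[0,0,0.648],[-0.2,-0.042,0.008],1]]'
python3 - <<'E'
from h import *
st();plan((.5947,.032,.0555,90.5))
E
```

```text
time: 31.58
ee_pos: [0.5936, 0.0321, 0.1478]
ee_rot: [-2.208, -2.23, 0.002]
force: [-0.5, 0.3, -1.8]
grip_width: 0.13
gripper_force: 29.9
t31.6 p [0.5936 0.0321 0.1478] yaw 90.6 F [-0.5  0.3 -1.8] w 0.130 gf 29.9
turn [-0.003, -0.001, 0.001] shift [-0.0003, 0.0014, 0.0923] rows>= 3
```

```bash
python3 -m crank '[[[0,0,0],[0,0.001,0.04],1],[[0,0,0],[0,0.001,0.07],1],[[0,0,0],[0,0.001,0.085],1],[[0,0,0],[0,0.001,0.092],1],[[0,0,0],[0,0.001,0.092],1],[[0,0,0],[0,0.001,0.092],1]]'
python3 -m crank '[[[0,0,0],[0,0,0],0.7],[[0,0,0],[0,0,0],0.7],[[0,0,0],[0,0,0],0.7],[[0,0,0],[0,0,0],0.7],[[0,0,0],[0,0,-0.04],0.7],[[0,0,0],[0,0,-0.08],0.7],[[0,0,0],[0,0,-0.12],0.7],[[0,0,0],[0,0,-0.13],0.65]]'
python3 - <<'E'
from h import *
st();plan((.45,.27,.25,90))
E
```

```text
time: 32.08
ee_pos: [0.5954, 0.033, 0.0576]
ee_rot: [-2.208, -2.233, -0.0]
force: [0.6, 0.2, -0.8]
grip_width: 0.128
gripper_force: 30.0
time: 32.75
ee_pos: [0.5983, 0.0319, 0.1939]
ee_rot: [2.208, 2.228, 0.009]
force: [1.8, 0.1, 0.8]
grip_width: 0.339
gripper_force: 0.0
t32.8 p [0.5983 0.0319 0.1939] yaw 90.5 F [1.8 0.1 0.8] w 0.339 gf 0.0
turn [0.008, -0.001, 0.009] shift [0.2394, -0.1457, -0.0571] rows>= 7
```

```bash
python3 -m crank '[[[0,0,0.009],[0.239,-0.146,-0.057],0.65],[[0,0,0.009],[0.239,-0.146,-0.057],0.65],[[0,0,0.009],[0.239,-0.146,-0.057],0.65],[[0,0,0.009],[0.239,-0.146,-0.057],0.65],[[0,0,0.009],[0.239,-0.146,-0.057],0.65],[[0,0,0.009],[0.239,-0.146,-0.057],0.65],[[0,0,0.009],[0.239,-0.146,-0.057],0.65],[[0,0,0.009],[0.239,-0.146,-0.057],0.65]]'
python3 - <<'E'
from h import *
st();d=cam('wrist');pack(d,(.424,.344));blobs(*d,.03,zlo=.015,zhi=.05);plan((.424,.344,.13,172.5))
E
```

```text
time: 33.42
ee_pos: [0.4449, 0.2741, 0.2465]
ee_rot: [-2.216, -2.225, -0.005]
force: [0.3, -0.7, -0.1]
grip_width: 0.349
gripper_force: 0.0
t33.4 p [0.4449 0.2741 0.2465] yaw 90.2 F [ 0.3 -0.7 -0.1] w 0.349 gf 0.0
z 0.039 c [423.  342.7] med [423.  342.9] size [11.9 33.9] ang 172.3 222
z 0.022 c [423.  342.8] med [423.5 344.1] size [33.7 55.5] ang 172.4 710
px [285.  22.] n470 c(484,484) size 90x61 ang 29 zmax 0.026 rgb [218. 219. 219.]
px [240. 119.] n932 c(423,343) size 54x33 ang 172 zmax 0.040 rgb [242. 241. 240.]
px [453. 150.] n1294 c(731,299) size 64x54 ang 0 zmax 0.039 rgb [107. 106. 106.]
px [174. 209.] n326 c(320,214) size 49x26 ang 0 zmax 0.047 rgb [169.  98.  94.]
px [421. 269.] n576 c(716,106) size 78x24 ang 0 zmax 0.048 rgb [195. 204. 196.]
px [281. 279.] n72 c(489,87) size 21x12 ang 91 zmax 0.048 rgb [231. 228. 219.]
turn [0.001, -0.0, -0.718] shift [0.0359, -0.0111, 0.058] rows>= 6
turn [0.002, -0.001, -0.718] shift [0.0343, 0.0154, 0.0579] rows>= 6
```

```bash
python3 -m crank '[[[0,0,-0.717],[0.0355,-0.011,0.058],0.65],[[0,0,-0.717],[0.0355,-0.011,0.058],0.65],[[0,0,-0.717],[0.0355,-0.011,0.058],0.65],[[0,0,-0.717],[0.0355,-0.011,0.058],0.65],[[0,0,-0.717],[0.0355,-0.011,0.058],0.65],[[0,0,-0.717],[0.0355,-0.011,0.058],0.65],[[0,0,-0.717],[0.0355,-0.011,0.058],0.65]]'
python3 -m crank '[[[0,0,-0.717],[0.034,0.015,0.058],0.65],[[0,0,-0.717],[0.034,0.015,0.058],0.65],[[0,0,-0.717],[0.034,0.015,0.058],0.65],[[0,0,-0.717],[0.034,0.015,0.058],0.65],[[0,0,-0.717],[0.034,0.015,0.058],0.65],[[0,0,-0.717],[0.034,0.015,0.058],0.65],[[0,0,-0.717],[0.034,0.015,0.058],0.65],[[0,0,-0.717],[0.034,0.015,0.058],0.65]]'
python3 - <<'E'
from h import *
st();d=cam('wrist');pack(d,(.424,.344));plan((.4233,.3432,.028,172.3))
E
```

```text
time: 34.05
ee_pos: [0.4372, 0.3044, 0.1866]
ee_rot: [-1.295, -2.862, -0.001]
force: [0.4, 0.1, -0.3]
grip_width: 0.353
gripper_force: 0.0
time: 34.72
ee_pos: [0.4259, 0.3403, 0.1289]
ee_rot: [-0.224, -3.133, -0.001]
force: [1.2, -0.3, -0.7]
grip_width: 0.35
gripper_force: 0.0
t34.7 p [0.4259 0.3403 0.1289] yaw 171.8 F [ 1.2 -0.3 -0.7] w 0.350 gf 0.0
z 0.039 c [420.9 343.6] med [421.1 343.6] size [11.3 34.3] ang 171.8 396
z 0.022 c [421.2 342.9] med [417.8 343. ] size [32.8 56. ] ang 172.6 1177
turn [0.001, -0.0, -0.008] shift [0.0029, 0.0023, 0.1009] rows>= 3
```

```bash
python3 -m crank '[[[0,0,-0.006],[0.0045,0.0023,0.04],0.65],[[0,0,-0.006],[0.0045,0.0023,0.07],0.65],[[0,0,-0.006],[0.0045,0.0023,0.09],0.65],[[0,0,-0.006],[0.0045,0.0023,0.101],0.65],[[0,0,-0.006],[0.0045,0.0023,0.101],0.65],[[0,0,-0.006],[0.0045,0.0023,0.101],0.65]]'
python3 -m crank '[[[0,0,0],[0,0,0],1],[[0,0,0],[0,0,0],1],[[0,0,0],[0,0,0],1],[[0,0,0],[0,0,0],1],[[0,0,0],[0,0,0],1],[[0,0,0],[0,0,0],1]]'
python3 -m crank '[[[0,0,0],[0,0,-0.04],1],[[0,0,0],[0,0,-0.08],1],[[0,0,0],[0,0,-0.12],1],[[0,0,0],[0,0,-0.13],1],[[0,0,0],[0,0,-0.13],1],[[0,0,0],[0,0,-0.13],1]]'
python3 - <<'E'
from h import *
st();plan((.5307,.0314,.15,90.5))
E
```

```text
time: 35.27
ee_pos: [0.4216, 0.3437, 0.0282]
ee_rot: [-0.208, -3.134, -0.001]
force: [0.6, -0.1, -0.1]
grip_width: 0.349
gripper_force: 0.0
time: 35.77
ee_pos: [0.4217, 0.3439, 0.0286]
ee_rot: [0.205, 3.134, 0.002]
force: [-0.3, -2.2, 9.1]
grip_width: 0.133
gripper_force: 29.8
time: 36.27
ee_pos: [0.4214, 0.3437, 0.1581]
ee_rot: [0.205, 3.135, 0.002]
force: [0.3, 0.3, -1.5]
grip_width: 0.13
gripper_force: 29.8
t36.3 p [0.4214 0.3437 0.1581] yaw 172.5 F [ 0.3  0.3 -1.5] w 0.130 gf 29.8
turn [0.001, -0.0, 0.716] shift [-0.0746, -0.1477, 0.0038] rows>= 6
turn [0.0, -0.001, 0.715] shift [-0.1531, -0.0625, 0.0039] rows>= 6
```

```bash
python3 -m crank '[[[0,0,0.716],[-0.0745,-0.1475,0.004],1],[[0,0,0.716],[-0.0745,-0.1475,0.004],1],[[0,0,0.716],[-0.0745,-0.1475,0.004],1],[[0,0,0.716],[-0.0745,-0.1475,0.004],1],[[0,0,0.716],[-0.0745,-0.1475,0.004],1],[[0,0,0.716],[-0.0745,-0.1475,0.004],1],[[0,0,0.716],[-0.0745,-0.1475,0.004],1]]'
python3 -m crank '[[[0,0,0.716],[-0.153,-0.0625,0.004],1],[[0,0,0.716],[-0.153,-0.0625,0.004],1],[[0,0,0.716],[-0.153,-0.0625,0.004],1],[[0,0,0.716],[-0.153,-0.0625,0.004],1],[[0,0,0.716],[-0.153,-0.0625,0.004],1],[[0,0,0.716],[-0.153,-0.0625,0.004],1],[[0,0,0.716],[-0.153,-0.0625,0.004],1],[[0,0,0.716],[-0.153,-0.0625,0.004],1]]'
python3 - <<'E'
from h import *
st();plan((.5307,.0314,.0555,90.5))
E
```

```text
time: 36.85
ee_pos: [0.4753, 0.1866, 0.1519]
ee_rot: [-1.299, -2.857, 0.002]
force: [0.1, -0.5, -1.3]
grip_width: 0.132
gripper_force: 29.8
time: 37.52
ee_pos: [0.5299, 0.0321, 0.1486]
ee_rot: [-2.204, -2.235, 0.001]
force: [-0.2, -0.3, -1.9]
grip_width: 0.13
gripper_force: 29.8
t37.5 p [0.5299 0.0321 0.1486] yaw 90.8 F [-0.2 -0.3 -1.9] w 0.130 gf 29.8
turn [-0.002, -0.001, 0.005] shift [-0.0008, 0.001, 0.0931] rows>= 3
```

```bash
python3 -m crank '[[[0,0,0.005],[-0.001,0.001,0.04],1],[[0,0,0.005],[-0.001,0.001,0.07],1],[[0,0,0.005],[-0.001,0.001,0.085],1],[[0,0,0.005],[-0.001,0.001,0.094],1],[[0,0,0.005],[-0.001,0.001,0.094],1],[[0,0,0.005],[-0.001,0.001,0.094],1]]'
python3 -m crank '[[[0,0,0],[0,0,0],0.7],[[0,0,0],[0,0,0],0.7],[[0,0,0],[0,0,0],0.7],[[0,0,0],[0,0,0],0.7],[[0,0,0],[0,0,-0.04],0.7],[[0,0,0],[0,0,-0.08],0.7],[[0,0,0],[0,0,-0.12],0.7],[[0,0,0],[0,0,-0.16],0.65]]'
python3 - <<'E'
from h import *
st();plan((.54,-.24,.23,90))
E
```

```text
time: 38.02
ee_pos: [0.5314, 0.0314, 0.0553]
ee_rot: [-2.212, -2.229, 0.0]
force: [0.5, -0.7, -1.0]
grip_width: 0.134
gripper_force: 30.0
time: 38.68
ee_pos: [0.5311, 0.0306, 0.2177]
ee_rot: [-2.217, -2.225, -0.001]
force: [1.7, 0.0, -0.7]
grip_width: 0.336
gripper_force: 0.0
t38.7 p [0.5311 0.0306 0.2177] yaw 90.2 F [ 1.7  0.  -0.7] w 0.336 gf 0.0
turn [-0.0, -0.001, 0.003] shift [-0.2707, 0.008, -0.0125] rows>= 7
```

```bash
python3 -m crank '[[[0,0,0],[-0.285,0.01,-0.01],0.65],[[0,0,0],[-0.285,0.01,-0.01],0.65],[[0,0,0],[-0.285,0.01,-0.01],0.65],[[0,0,0],[-0.285,0.01,-0.01],0.65],[[0,0,0],[-0.285,0.01,-0.01],0.65],[[0,0,0],[-0.285,0.01,-0.01],0.65],[[0,0,0],[-0.285,0.01,-0.01],0.65],[[0,0,0],[-0.285,0.01,-0.01],0.65]]'
python3 - <<'E'
from h import *
st();d=cam('wrist');pack(d,(.543,-.222));plan((.543,-.2225,.13,16))
E
```

```text
time: 39.35
ee_pos: [0.5425, -0.2606, 0.2256]
ee_rot: [2.221, 2.22, -0.001]
force: [-1.9, -0.5, -1.0]
grip_width: 0.35
gripper_force: 0.0
t39.4 p [ 0.5425 -0.2606  0.2256] yaw 90.0 F [-1.9 -0.5 -1. ] w 0.350 gf 0.0
z 0.039 c [ 542.8 -222.8] med [ 543.4 -223.4] size [33.8 12.3] ang 15.7 239
z 0.022 c [ 543.  -222.7] med [ 543.5 -219.5] size [55.5 33.7] ang 15.9 730
turn [0.0, -0.0, 0.646] shift [0.0176, 0.0004, 0.0477] rows>= 6
turn [-0.0, -0.0, 0.645] shift [0.0142, -0.0103, 0.0476] rows>= 6
```

```bash
python3 -m crank '[[[0,0,0.647],[0.0175,0.0005,0.048],0.65],[[0,0,0.647],[0.0175,0.0005,0.048],0.65],[[0,0,0.647],[0.0175,0.0005,0.048],0.65],[[0,0,0.647],[0.0175,0.0005,0.048],0.65],[[0,0,0.647],[0.0175,0.0005,0.048],0.65],[[0,0,0.647],[0.0175,0.0005,0.048],0.65],[[0,0,0.647],[0.0175,0.0005,0.048],0.65]]'
python3 -m crank '[[[0,0,0.647],[0.014,-0.01,0.048],0.65],[[0,0,0.647],[0.014,-0.01,0.048],0.65],[[0,0,0.647],[0.014,-0.01,0.048],0.65],[[0,0,0.647],[0.014,-0.01,0.048],0.65],[[0,0,0.647],[0.014,-0.01,0.048],0.65],[[0,0,0.647],[0.014,-0.01,0.048],0.65],[[0,0,0.647],[0.014,-0.01,0.048],0.65],[[0,0,0.647],[0.014,-0.01,0.048],0.65]]'
python3 - <<'E'
from h import *
st();d=cam('wrist');pack(d,(.543,-.222));plan((.543,-.2227,.028,15.8))
E
```

```text
time: 39.98
ee_pos: [0.5429, -0.2361, 0.1775]
ee_rot: [-2.807, -1.407, -0.0]
force: [-0.4, 0.5, 0.4]
grip_width: 0.348
gripper_force: 0.0
time: 40.65
ee_pos: [0.5433, -0.2194, 0.1295]
ee_rot: [-3.109, -0.447, 0.0]
force: [0.4, -0.5, 0.7]
grip_width: 0.353
gripper_force: 0.0
t40.6 p [ 0.5433 -0.2194  0.1295] yaw 16.4 F [ 0.4 -0.5  0.7] w 0.353 gf 0.0
z 0.039 c [ 543.5 -223.8] med [ 544.4 -223.5] size [34.7 11.1] ang 16.3 387
z 0.022 c [ 543.6 -223.8] med [ 547.1 -221.1] size [55.7 32.8] ang 15.8 1163
turn [-0.001, 0.0, 0.009] shift [-0.0012, 0.0031, 0.1015] rows>= 3
```

```bash
python3 -m crank '[[[0,0,0.006],[-0.001,0.004,0.04],0.65],[[0,0,0.006],[-0.001,0.004,0.07],0.65],[[0,0,0.006],[-0.001,0.004,0.09],0.65],[[0,0,0.006],[-0.001,0.004,0.1015],0.65],[[0,0,0.006],[-0.001,0.004,0.1015],0.65],[[0,0,0.006],[-0.001,0.004,0.1015],0.65]]'
python3 -m crank '[[[0,0,0],[0,0,0],1],[[0,0,0],[0,0,0],1],[[0,0,0],[0,0,0],1],[[0,0,0],[0,0,0],1],[[0,0,0],[0,0,0],1],[[0,0,0],[0,0,0],1]]'
python3 -m crank '[[[0,0,0],[0,0,-0.04],1],[[0,0,0],[0,0,-0.08],1],[[0,0,0],[0,0,-0.12],1],[[0,0,0],[0,0,-0.13],1],[[0,0,0],[0,0,-0.13],1],[[0,0,0],[0,0,-0.13],1]]'
python3 - <<'E'
from h import *
st();plan((.5953,-.04,.15,90.5))
E
```

```text
time: 41.2
ee_pos: [0.5435, -0.2237, 0.0282]
ee_rot: [-3.111, -0.431, 0.001]
force: [0.2, -0.2, 0.5]
grip_width: 0.35
gripper_force: 0.0
time: 41.7
ee_pos: [0.5439, -0.2237, 0.0287]
ee_rot: [-3.112, -0.429, -0.001]
force: [-0.8, 2.4, 9.4]
grip_width: 0.125
gripper_force: 29.9
time: 42.2
ee_pos: [0.5434, -0.2237, 0.158]
ee_rot: [-3.112, -0.429, -0.001]
force: [-0.4, -0.5, -1.9]
grip_width: 0.127
gripper_force: 29.9
t42.2 p [ 0.5434 -0.2237  0.158 ] yaw 15.7 F [-0.4 -0.5 -1.9] w 0.127 gf 29.9
turn [0.0, -0.0, -0.653] shift [0.0498, -0.0814, 0.0041] rows>= 6
turn [0.0, -0.001, -0.653] shift [0.0891, -0.0344, 0.004] rows>= 6
```

```bash
python3 -m crank '[[[0,0,-0.653],[0.05,-0.0815,0.004],1],[[0,0,-0.653],[0.05,-0.0815,0.004],1],[[0,0,-0.653],[0.05,-0.0815,0.004],1],[[0,0,-0.653],[0.05,-0.0815,0.004],1],[[0,0,-0.653],[0.05,-0.0815,0.004],1],[[0,0,-0.653],[0.05,-0.0815,0.004],1],[[0,0,-0.653],[0.05,-0.0815,0.004],1]]'
python3 -m crank '[[[0,0,-0.653],[0.089,-0.0345,0.004],1],[[0,0,-0.653],[0.089,-0.0345,0.004],1],[[0,0,-0.653],[0.089,-0.0345,0.004],1],[[0,0,-0.653],[0.089,-0.0345,0.004],1],[[0,0,-0.653],[0.089,-0.0345,0.004],1],[[0,0,-0.653],[0.089,-0.0345,0.004],1],[[0,0,-0.653],[0.089,-0.0345,0.004],1],[[0,0,-0.653],[0.089,-0.0345,0.004],1]]'
python3 - <<'E'
from h import *
st();plan((.5953,-.04,.0555,90.5))
E
```

```text
time: 42.78
ee_pos: [0.5685, -0.1312, 0.1519]
ee_rot: [-2.806, -1.406, 0.004]
force: [0.1, 0.1, -1.4]
grip_width: 0.129
gripper_force: 29.9
time: 43.45
ee_pos: [0.5948, -0.0399, 0.1489]
ee_rot: [-2.213, -2.226, 0.001]
force: [-0.4, 0.1, -1.4]
grip_width: 0.127
gripper_force: 29.9
t43.5 p [ 0.5948 -0.0399  0.1489] yaw 90.3 F [-0.4  0.1 -1.4] w 0.127 gf 29.9
turn [-0.002, -0.001, -0.003] shift [-0.0003, 0.0007, 0.0934] rows>= 3
```

```bash
python3 -m crank '[[[0,0,-0.003],[0,0.0007,0.04],1],[[0,0,-0.003],[0,0.0007,0.07],1],[[0,0,-0.003],[0,0.0007,0.085],1],[[0,0,-0.003],[0,0.0007,0.094],1],[[0,0,-0.003],[0,0.0007,0.094],1],[[0,0,-0.003],[0,0.0007,0.094],1]]'
python3 -m crank '[[[0,0,0],[0,0,0],0.7],[[0,0,0],[0,0,0],0.7],[[0,0,0],[0,0,0],0.7],[[0,0,0],[0,0,0],0.7],[[0,0,0],[0,0,-0.04],0.7],[[0,0,0],[0,0,-0.08],0.7],[[0,0,0],[0,0,-0.12],0.7],[[0,0,0],[0,0,-0.16],0.65]]'
python3 - <<'E'
from h import *
st();plan((.50,-.2,.23,90),(.44,-.42,.22,90))
E
```

```text
time: 43.95
ee_pos: [0.596, -0.0399, 0.0557]
ee_rot: [-2.209, -2.232, -0.0]
force: [-0.7, 0.6, -0.8]
grip_width: 0.131
gripper_force: 30.0
time: 44.62
ee_pos: [0.5957, -0.0398, 0.2181]
ee_rot: [-2.208, -2.234, -0.001]
force: [1.3, -0.7, 0.1]
grip_width: 0.337
gripper_force: 0.0
t44.6 p [ 0.5957 -0.0398  0.2181] yaw 90.7 F [ 1.3 -0.7  0.1] w 0.337 gf 0.0
turn [-0.0, -0.001, 0.012] shift [-0.159, -0.0976, -0.012] rows>= 5
turn [-0.0, 0.0, -0.0] shift [-0.22, -0.06, 0.0101] rows>= 6
```

```bash
python3 -m crank '[[[0,0,0.012],[-0.16,-0.098,-0.012],0.65],[[0,0,0.012],[-0.16,-0.098,-0.012],0.65],[[0,0,0.012],[-0.16,-0.098,-0.012],0.65],[[0,0,0.012],[-0.16,-0.098,-0.012],0.65],[[0,0,0.012],[-0.16,-0.098,-0.012],0.65],[[0,0,0.012],[-0.16,-0.098,-0.012],0.65]]'
python3 -m crank '[[[0,0,0],[-0.22,-0.06,0.01],0.65],[[0,0,0],[-0.22,-0.06,0.01],0.65],[[0,0,0],[-0.22,-0.06,0.01],0.65],[[0,0,0],[-0.22,-0.06,0.01],0.65],[[0,0,0],[-0.22,-0.06,0.01],0.65],[[0,0,0],[-0.22,-0.06,0.01],0.65],[[0,0,0],[-0.22,-0.06,0.01],0.65]]'
python3 - <<'E'
from h import *
st();d=cam('wrist');pack(d,(.429,-.371));plan((.429,-.371,.13,96))
E
```

```text
time: 45.12
ee_pos: [0.4981, -0.2045, 0.2286]
ee_rot: [2.225, 2.217, -0.001]
force: [0.4, -0.3, 0.6]
grip_width: 0.349
gripper_force: 0.0
time: 45.7
ee_pos: [0.439, -0.4249, 0.2173]
ee_rot: [-2.225, -2.218, 0.001]
force: [-1.4, 0.6, 0.3]
grip_width: 0.348
gripper_force: 0.0
t45.7 p [ 0.439  -0.4249  0.2173] yaw 89.8 F [-1.4  0.6  0.3] w 0.348 gf 0.0
z 0.039 c [ 428.5 -372.8] med [ 428.3 -372.6] size [12.  33.6] ang 95.0 252
z 0.022 c [ 428.4 -372.8] med [ 429.3 -370.9] size [33.7 55.5] ang 95.5 793
turn [-0.0, -0.001, -0.107] shift [0.0515, -0.0107, 0.0874] rows>= 3
```

```bash
python3 -m crank '[[[0,0,-0.098],[0.0515,-0.0107,0.0874],0.65],[[0,0,-0.098],[0.0515,-0.0107,0.0874],0.65],[[0,0,-0.098],[0.0515,-0.0107,0.0874],0.65],[[0,0,-0.098],[0.0515,-0.0107,0.0874],0.65],[[0,0,-0.098],[0.0515,-0.0107,0.0874],0.65]]'
python3 - <<'E'
from h import *
st();d=cam('wrist');pack(d,(.4285,-.3725));plan((.4285,-.3725,.028,95.3))
E
```

```text
time: 46.17
ee_pos: [0.4298, -0.3681, 0.1304]
ee_rot: [-2.107, -2.328, -0.001]
force: [-0.3, -0.4, 1.2]
grip_width: 0.35
gripper_force: 0.0
t46.2 p [ 0.4298 -0.3681  0.1304] yaw 95.7 F [-0.3 -0.4  1.2] w 0.350 gf 0.0
z 0.039 c [ 428. -372.] med [ 428.  -371.7] size [11.4 35. ] ang 95.7 401
z 0.022 c [ 428.2 -372.1] med [ 427.9 -367.3] size [33.2 56.2] ang 96.2 1146
turn [0.001, 0.0, 0.007] shift [-0.0029, -0.0022, 0.1033] rows>= 3
```

```bash
python3 -m crank '[[[0,0,0],[-0.0033,-0.0022,0.04],0.65],[[0,0,0],[-0.0033,-0.0022,0.07],0.65],[[0,0,0],[-0.0033,-0.0022,0.09],0.65],[[0,0,0],[-0.0033,-0.0022,0.1028],0.65],[[0,0,0],[-0.0033,-0.0022,0.1028],0.65],[[0,0,0],[-0.0033,-0.0022,0.1028],0.65]]'
python3 -m crank '[[[0,0,0],[0,0,0],1],[[0,0,0],[0,0,0],1],[[0,0,0],[0,0,0],1],[[0,0,0],[0,0,0],1],[[0,0,0],[0,0,0],1],[[0,0,0],[0,0,0],1]]'
python3 -m crank '[[[0,0,0],[0,0,-0.04],1],[[0,0,0],[0,0,-0.08],1],[[0,0,0],[0,0,-0.12],1],[[0,0,0],[0,0,-0.13],1],[[0,0,0],[0,0,-0.13],1],[[0,0,0],[0,0,-0.13],1]]'
python3 - <<'E'
from h import *
st();plan((.5313,-.0406,.15,90.5))
E
```

```text
time: 46.72
ee_pos: [0.4283, -0.3738, 0.0285]
ee_rot: [2.11, 2.327, 0.0]
force: [1.2, 0.3, -0.0]
grip_width: 0.353
gripper_force: 0.0
time: 47.22
ee_pos: [0.428, -0.3734, 0.0285]
ee_rot: [2.109, 2.327, 0.001]
force: [2.7, 0.6, 9.0]
grip_width: 0.124
gripper_force: 30.0
time: 47.72
ee_pos: [0.4275, -0.373, 0.1578]
ee_rot: [2.11, 2.327, 0.0]
force: [0.1, 0.9, -0.8]
grip_width: 0.127
gripper_force: 30.0
t47.7 p [ 0.4275 -0.373   0.1578] yaw 95.6 F [ 0.1  0.9 -0.8] w 0.127 gf 30.0
turn [0.0, -0.0, 0.045] shift [0.1603, 0.0679, 0.0039] rows>= 5
turn [0.0, -0.0, 0.044] shift [0.1633, 0.0607, 0.0039] rows>= 5
```

```bash
python3 -m crank '[[[0,0,0.045],[0.16,0.068,0.004],1],[[0,0,0.045],[0.16,0.068,0.004],1],[[0,0,0.045],[0.16,0.068,0.004],1],[[0,0,0.045],[0.16,0.068,0.004],1],[[0,0,0.045],[0.16,0.068,0.004],1],[[0,0,0.045],[0.16,0.068,0.004],1],[[0,0,0.045],[0.16,0.068,0.004],1]]'
python3 -m crank '[[[0,0,0.044],[0.163,0.061,0.004],1],[[0,0,0.044],[0.163,0.061,0.004],1],[[0,0,0.044],[0.163,0.061,0.004],1],[[0,0,0.044],[0.163,0.061,0.004],1],[[0,0,0.044],[0.163,0.061,0.004],1],[[0,0,0.044],[0.163,0.061,0.004],1],[[0,0,0.044],[0.163,0.061,0.004],1]]'
python3 - <<'E'
from h import *
st();plan((.5313,-.0406,.0555,90.5))
E
```

```text
time: 48.3
ee_pos: [0.4789, -0.2066, 0.1524]
ee_rot: [-2.158, -2.279, 0.001]
force: [-0.4, -0.3, -0.4]
grip_width: 0.131
gripper_force: 30.0
time: 48.88
ee_pos: [0.5315, -0.042, 0.1491]
ee_rot: [-2.21, -2.23, 0.001]
force: [-0.4, -0.2, -1.6]
grip_width: 0.127
gripper_force: 30.0
t48.9 p [ 0.5315 -0.042   0.1491] yaw 90.5 F [-0.4 -0.2 -1.6] w 0.127 gf 30.0
turn [-0.001, -0.001, 0.0] shift [0.0013, -0.0001, 0.0936] rows>= 3
```

```bash
python3 -m crank '[[[0,0,0],[0.001,0,0.04],1],[[0,0,0],[0.001,0,0.07],1],[[0,0,0],[0.001,0,0.085],1],[[0,0,0],[0.001,0,0.094],1],[[0,0,0],[0.001,0,0.094],1],[[0,0,0],[0.001,0,0.094],1]]'
python3 -m crank '[[[0,0,0],[0,0,0],0.7],[[0,0,0],[0,0,0],0.7],[[0,0,0],[0,0,0],0.7],[[0,0,0],[0,0,0],0.7],[[0,0,0],[0,0,-0.04],0.7],[[0,0,0],[0,0,-0.08],0.7],[[0,0,0],[0,0,-0.12],0.7],[[0,0,0],[0,0,-0.16],0.65]]'
python3 -m crank '[[[0,0,0],[-0.06,-0.06,-0.03],0.65],[[0,0,0],[-0.12,-0.06,-0.05],0.65],[[0,0,0],[-0.12,-0.06,-0.07],0.65],[[0,0,0],[-0.12,-0.06,-0.07],0.65],[[0,0,0],[-0.12,-0.06,-0.07],0.65]]'
python3 - <<'E'
from h import *
st();d=cam('wrist');f,T,K,P=d;save('w20',f,1.5);np.savez('w20.npz',f=f,T=T,K=K,P=P)
for z,lo,hi in((.065,.057,.075),):
  pass
for c in((.595,.032),(.531,.031),(.595,-.04),(.531,-.04)):
  m=(np.hypot(P[...,0]-c[0],P[...,1]-c[1])<.03);print(c,'z pct',np.nanpercentile(P[m][:,2],[5,30,60,95]).round(3) if m.any() else None)
d=cam('top');save('t20',d[0],1.5)
E
```

```text
time: 49.38
ee_pos: [0.5315, -0.0415, 0.0556]
ee_rot: [-2.213, -2.229, 0.0]
force: [0.0, 0.2, 0.0]
grip_width: 0.131
gripper_force: 30.0
time: 50.05
ee_pos: [0.5313, -0.0401, 0.2179]
ee_rot: [-2.211, -2.231, -0.001]
force: [1.3, -0.4, -0.5]
grip_width: 0.338
gripper_force: 0.0
time: 50.47
ee_pos: [0.473, -0.1649, 0.2895]
ee_rot: [2.211, 2.225, 0.002]
force: [0.5, -0.1, 0.0]
grip_width: 0.348
gripper_force: 0.0
t50.5 p [ 0.473  -0.1649  0.2895] yaw 90.4 F [ 0.5 -0.1  0. ] w 0.348 gf 0.0
(0.595, 0.032) z pct [0.025 0.039 0.048 0.065]
(0.531, 0.031) z pct [0.025 0.041 0.048 0.065]
(0.595, -0.04) z pct [0.025 0.042 0.048 0.065]
(0.531, -0.04) z pct [0.025 0.045 0.048 0.066]
```

View pics/w20.png

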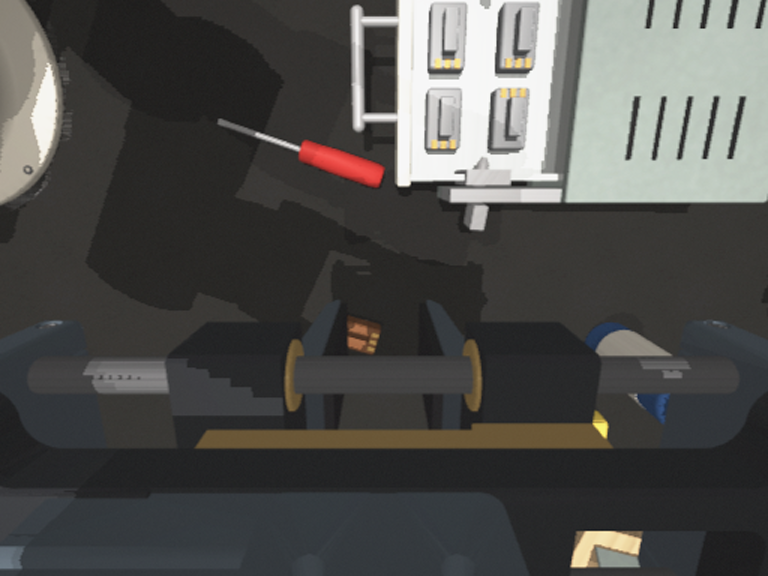

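View pics/t20.png

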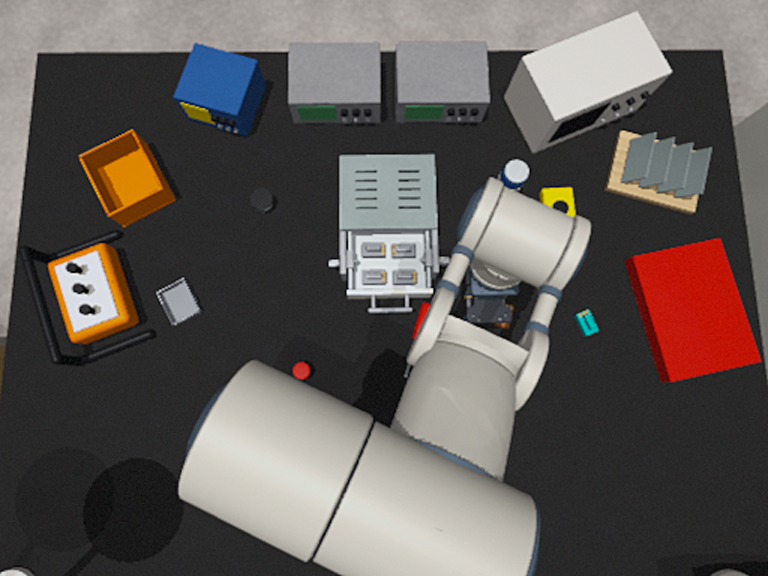

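The wrist view shows four packs flat in the tray at (447,37), (518,37), (443,119) and (509,119), ribs up, and the right pin's head at (477,217) beside the cheek. The top view agrees and the bench is clear of packs. One last check on the right head's seating.

Run:
```python
from h import *
d=np.load('w20.npz');f,T,K,P=d['f'],d['T'],d['K'],d['P']
for c in(315,318,321):
  for rr in range(125,156): 
    if c==318: print(rr,f[rr,c].mean().round(),P[rr,c].round(4))
m=(P[...,1]<-.118)&(P[...,1]>-.16)&(abs(P[...,0]-.562)<.03)&(P[...,2]>.045);q=P[m];print(q.min(0),q.max(0),q.mean(0))
save('w20c',f,6,(290,95,380,165))
```

```text
125 129.0 [ 0.5611 -0.1048  0.0774]
126 202.0 [ 0.5591 -0.1059  0.0862]
127 214.0 [ 0.5586 -0.1072  0.0888]
128 214.0 [ 0.5588 -0.1085  0.0881]
129 215.0 [ 0.5592 -0.1099  0.0868]
130 213.0 [ 0.5591 -0.1112  0.0877]
131 212.0 [ 0.5594 -0.1126  0.0868]
132 211.0 [ 0.5591 -0.1138  0.0882]
133 212.0 [ 0.5594 -0.1152  0.0877]
134 189.0 [ 0.5594 -0.1166  0.0878]
135 115.0 [ 0.5634 -0.119   0.0715]
136 114.0 [ 0.5616 -0.1198  0.0795]
137 182.0 [ 0.5615 -0.1212  0.0804]
138 197.0 [ 0.5616 -0.1226  0.0802]
139 199.0 [ 0.5619 -0.124   0.0795]
140 197.0 [ 0.5621 -0.1255  0.0788]
141 196.0 [ 0.562  -0.1268  0.0795]
142 195.0 [ 0.5621 -0.1282  0.0797]
143 193.0 [ 0.5626 -0.1297  0.0781]
144 192.0 [ 0.5622 -0.1309  0.0799]
145 192.0 [ 0.5628 -0.1325  0.0781]
146 194.0 [ 0.5628 -0.1339  0.0785]
147 194.0 [nan nan nan]
148 193.0 [ 0.5629 -0.1367  0.0785]
149 190.0 [ 0.5631 -0.1382  0.0783]
150 192.0 [ 0.5634 -0.1397  0.0775]
151 192.0 [ 0.5634 -0.1411  0.0778]
152 194.0 [ 0.5636 -0.1426  0.0775]
153 111.0 [ 5.825e-01 -1.543e-01 -3.000e-04]
154 59.0 [ 5.824e-01 -1.559e-01  3.000e-04]
155 50.0 [ 5.826e-01 -1.577e-01  1.000e-04]
[ 0.53200213 -0.15996113  0.05356987] [ 0.57209038 -0.11898562  0.41113654] [ 0.54363999 -0.13686382  0.37022605]
```

View pics/w20c.png

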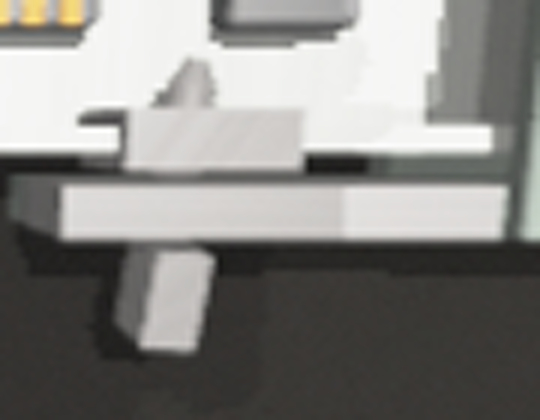

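Both heads droop about 6–7° within the hole clearance. Correcting for that tilt puts both shoulders at the cheek face, to within about 1 mm. Handing in.

```bash
python3 -c "
from bench import r
print(r.sign_off())"
```

```text
the job is handed in; nothing more can be done
None
```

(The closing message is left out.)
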